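Interlock the channel cauls in their tray

TASK

Put the three aluminium channel cauls away as one interlocked pack. Slide the two that lie open-up in the tray snug together, one against the side rail and both up to the end rail, then turn the one standing on edge over so that it lies open-down across the joint between them, fully down with one flange in each trough and its ends level with theirs. Leave the other things on the bench where they are.

Things in the scene. Friction and masses are not known exactly. Their poses are not given: they have to be found in the camera images.
- tray: plywood caul tray fixed to the bench. Board 220 (x) x 190 (y) x 12 mm; origin at the centre of its underside, z up. A side rail, 18 mm wide and 18 mm above the board, runs along its whole -y edge, inner face at y = -77 mm; an end rail of the same section along its +x edge, inner face at x = +92 mm. The -x and +y edges are open
- tray_corner (a point): inner corner of the tray on top of the board, where the side rail and the end rail meet: tray frame (+92, -77, +12) mm
- caul_a_mid (a point): aluminium U-channel caul, loose, 0.21 kg, lying open-up on the tray board, a few mm at most off both rails. 160 mm long (its x), 60 wide (y), 34 high (z, out of the open side); web underneath and flanges 4 mm thick, trough 52 mm wide, 30 deep. The point is the centre of the 160 x 60 x 34 mm envelope, 17 mm over its underside
- caul_b_mid (a point): second caul, the same channel, lying open-up and loose on the tray board on the +y side of caul_a, apart from it, a little askew and drawn back 14 to 32 mm from the end rail. Point and axes as for caul_a
- caul_c_mid (a point): third caul, same channel, about 0.2 kg, standing loose on the bench on the outside of one flange, left or right of the tray, 60 mm tall. x along its length, y out of the open side (web back 17 mm behind the point, flange edges 17 mm ahead), z across its 60 mm width. The point is its envelope's centre, 30 mm up, 33 mm up in the finished pack (web top at 50 mm). Mass centre 6.5 mm nearer the web
- drum: small wooden hand drum, 100 mm across, 95 mm tall, loose, on the other side of the tray from caul_c; to be left alone. Origin at the centre of its underside
- glue_jar: glass jar of glue, 70 mm across, 85 mm tall, loose; to be left alone. Origin at the centre of its underside
- peg_tin: tin with wooden tuning pegs, 80 mm across, 150 mm tall with the pegs, loose; to be left alone. Origin at the centre of its underside
- mallet: wooden mallet lying beyond the tray, 260 mm long, loose; to be left alone. Its x runs along the handle
Mind the look-alikes: they are no part of the job. Leave any brown or purple look-alike of the part that bears caul_b_mid alone. Leave any blue look-alike of the part that bears caul_c_mid alone.

How it is judged:
At the end, for the whole second after the job is handed in: caul_a and caul_b flat, open-up, parallel, under 4 mm apart, caul_a within 5 mm of the side rail, both within 6 mm of the end rail; caul_c open-down, level, fully down (2 mm), a flange in each trough, parallel within 3 degrees, ends within 8 mm of caul_a's; all at rest, bystanders within 25 mm (y of caul_a_mid in the frame of tray below -0.042 m and x of each of caul_a_mid, caul_b_mid in the frame of tray above 0.006 m and y of caul_b_mid in the frame of caul_a_mid between 0.058 and 0.064 m and angle between the x axis of caul_a_mid and the x axis of tray, either way round below 0.05 rad and angle between the x axis of caul_b_mid and the x axis of caul_a_mid, either way round below 0.05 rad and angle between each of caul_a_mid, caul_b_mid's own z axis and vertical below 0.04 rad and z of each of caul_a_mid, caul_b_mid in the frame of tray below 0.031 m and angle between caul_c_mid's own y axis and vertical above 3.1 rad and angle between the x axis of caul_c_mid and the x axis of caul_a_mid, either way round below 0.06 rad and z of caul_c_mid in the frame of tray between 0.031 and 0.035 m and y of caul_c_mid in the frame of caul_a_mid between 0.006 and 0.056 m and x of caul_c_mid in the frame of caul_a_mid between -0.008 and 0.008 m and linear speed of each of caul_c, caul_a, caul_b below 0.02 m/s); the robot touches nothing.
It fails at once if the drum is moved more than 25 mm (distance of drum from where it was at the start of the episode above 0.025 m).
It fails at once if the glue jar is moved more than 25 mm (distance of glue_jar from where it was at the start of the episode above 0.025 m).
It fails at once if the peg tin is moved more than 25 mm (distance of peg_tin from where it was at the start of the episode above 0.025 m).
It fails at once if the mallet is moved more than 25 mm (distance of mallet from where it was at the start of the episode above 0.025 m).
It also fails if it takes over 67 s, if anything falls off the work surface, if the arm or the gripper's body presses on something with over 40 N, if the wrist force passes 120 N, or if a joint passes its speed limit or range.

ROBOT

A 6-joint arm with a two-finger parallel gripper is mounted at the origin on the work surface. World frame = base frame: x ahead of the robot, y to its left, z up, the work surface at z = 0. Lengths are in m, angles in rad, forces in N, time in s.
With the tool pointing down it reaches from about 0.225 to 0.875 m from the base axis. Payload 3.4 kg.
Tool frame: the origin (TCP) lies at the very end of the fingers, on their centre line; the grasp point (between the pads) lies 19 mm behind it (manip.grasp_offset is the distance from the TCP to the grasp point, in m); x points along the fingers, y is the direction in which the jaws open and shut, and the axes are right-handed (so a half turn about x gives the same grasp; the last joint's range is limited). The gripper opens to 85 mm and grips with 20 to 120 N. Pads are 22 mm wide; open, the fingers measure 114 mm over their backs; the gripper's body (76 mm by 85 mm) begins 54 mm behind the grasp point. The pads swing forward as they close: fully open they stand 13 mm farther back than shut.
Start: joints at [-1.443, 0.276, 1.505, -0, 1.361, -0.121], TCP at [0.142, -0.557, 0.231] pointing down, gripper open.
Joint ranges: [-2.89, 2.89], [-0.75, 2.08], [0.22, 2.7], [-1.18, 4.32], [0.11, 2.71], [-2.7, 2.7]. Speed limits (rad/s): [2.57, 2.57, 3.14, 3.14, 3.14, 3.14].

INTERFACE

Orientations are given as a unit quaternion [w, x, y, z].
In Python, from rig import manip gives the robot as it stands.
- The arm moves only by the tool step_arm, never from a script. Its argument "increments" is a list of rows, each an object with "grip": the opening, from 0 (shut) to 1 (fully open); "delta_pos": the shift along the world's x, y, z in m, a list of three; "twist": the turn about the world's z in degrees. A call has 1 to 10 rows; each row shifts and turns the commanded pose from where the row before left it; what a row does not reach is not made up. A row lasts 1/12 s, in which the tool goes at most 41.7 mm and 7.16 degrees, less where a joint would pass 70% of its speed; a pose out of reach is approached as far as the arm can. A call with a gripper value outside its range is refused whole. The fingers move at their own pace and stop on an object; "force" is the grip in N (left out, the last holds). Time passes only in rows, so rows that do not move let the fingers close. It gives the time, the measured TCP pose, the force and the opening at its end, in the units of the state.
- manip.get_state(): the state, without advancing time (a new reading comes with each control period).
- manip.get_image(name): name is "scene" or "top" or "wrist"; returns a dict with "img" (400x640x3 uint8, red, green, blue), "fx", "fy", "cx", "cy" (pixels), "rvec" (rotation vector, rad) and "tvec" (3), from world to camera coordinates, as OpenCV has them; the wrist camera has in their place "mount" (4x4, takes a point from camera to tool coordinates, whose origin is the TCP and whose axes are the tool frame's). Camera axes: x right, y down, z forward; pixel columns grow to the right and rows downward; lengths in m; the calibration is good to about 2 mm. A picture is of the moment at which its call begins: read the wrist's pose just before it. There is no depth.
- manip.sign_off(): hands the job in, once; it reports no verdict.
The state is a dict: "clock": time; "qpos": joint angles; "qd": joint speeds; "effort": joint torques, N m; "position": TCP position; "ee_rot": TCP orientation; "contact_force": force on the tool from outside, world axes, zero at the start; "moment": the same for the moment, N m; "width": finger opening in m.
Only numpy, scipy, OpenCV 4.12 (cv2) and the standard library are available. Lean on these libraries where they do the work, as an engineer would, in place of code of your own. Each camera call takes 0.05 s, during which the arm holds its last target. There are 200 camera calls.

## Working session

There is one attempt and no reset: what is moved stays moved. The work goes in short steps, Python scripts to look and compute and a tool call to move; the robot and the scene stay as the last step left them, time stands still between calls to the robot, and variables do not carry over. Pictures are saved under pics/ and viewed, about 8 in all and at most 12, crops included, and the job is handed in when it is done.

Besides the shell and the picture viewer there is one more tool, called after "Call:" by a JSON object that holds its "method" and its "body", one argument or row to a line. step_arm: Moves the arm, as the interface text tells. Its arguments: {"type":"object","properties":{"increments":{"type":"array"},"force":{"type":"number"}},"required":["increments"]}

```bash
ls; mkdir -p pics
cat > h.py <<'E'
import numpy as np, cv2
from rig import manip
def cap(n,f):
    d=manip.get_image(n); cv2.imwrite('pics/'+f,d['img'][:,:,::-1]); np.savez('pics/'+f[:-4]+'.npz',**{k:v for k,v in d.items()}); return d
def ld(f): return dict(np.load('pics/'+f+'.npz'))
def proj(d,P):
    K=np.array([[d['fx'],0,d['cx']],[0,d['fy'],d['cy']],[0,0,1]],float)
    return cv2.projectPoints(np.array(P,float).reshape(-1,1,3),d['rvec'],d['tvec'],K,None)[0].reshape(-1,2)
def unproj(d,uv,z):
    R=cv2.Rodrigues(d['rvec'])[0]; t=np.array(d['tvec']).reshape(3); c=-R.T@t
    out=[]
    for u,v in np.reshape(uv,(-1,2)):
        r=R.T@np.array([(u-d['cx'])/d['fx'],(v-d['cy'])/d['fy'],1]); out.append(c+r*(z-c[2])/r[2])
    return np.array(out)
E
python3 - <<'E'
from h import *
print(manip.get_state())
for n in('scene','top'):
    d=cap(n,n+'0.png'); print({k:v for k,v in d.items() if k!='img'})
E
```

```text
pics
{'clock': 0.0, 'qpos': array([-1.44300321e+00,  2.76579517e-01,  1.50616339e+00, -8.32501335e-06,
        1.36067846e+00, -1.20974224e-01]), 'qd': array([-4.73143868e-05,  7.32179797e-04,  4.41568136e-04,  7.69874245e-04,
       -1.50096036e-03,  9.74373392e-04]), 'effort': array([-4.21877165e-03, -4.16781878e+01, -2.45812100e+01, -2.52342434e-04,
        1.12328408e-02, -1.31178149e-05]), 'position': array([ 0.14150758, -0.55676035,  0.23043648]), 'ee_rot': array([-0.08707997, -0.70163845, -0.08837303,  0.70164861]), 'contact_force': array([-0.55435495,  0.69290093, -0.07074905]), 'moment': array([-0.00648317, -0.01608252, -0.00985027]), 'width': 0.08512482010367467}
{'fx': 370.9619257069297, 'fy': 370.9619257069297, 'cx': 324.0194112046534, 'cy': 195.8045397736517, 'rvec': array([ 1.57623924,  1.69392532, -0.90536297]), 'tvec': array([ 0.03478397, -0.24406272,  1.51938363])}
{'fx': 434.414625431217, 'fy': 434.414625431217, 'cx': 318.2853766729043, 'cy': 200.587616203089, 'rvec': array([ 2.12313867, -2.15560881,  0.13326936]), 'tvec': array([0.02330229, 0.55810863, 1.15868867])}
```

View pics/scene0.png

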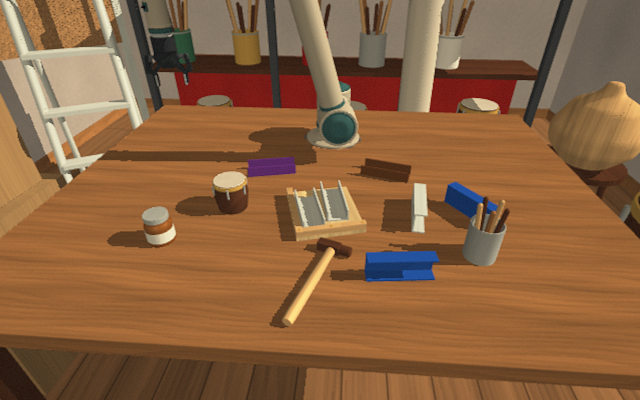

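View pics/top0.png

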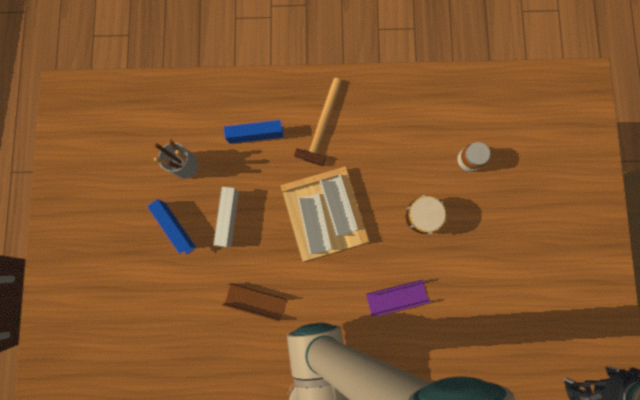

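Run:
```python
from h import *
t=cv2.imread('pics/top0.png'); cv2.imwrite('pics/top0c.png',cv2.resize(t[160:270,205:380],None,fx=4.5,fy=4.5,interpolation=cv2.INTER_CUBIC))
s=cv2.imread('pics/scene0.png'); cv2.imwrite('pics/sc0c.png',cv2.resize(s[150:250,280:440],None,fx=5,fy=5,interpolation=cv2.INTER_CUBIC))
```

```text
(no output)
```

View pics/top0c.png

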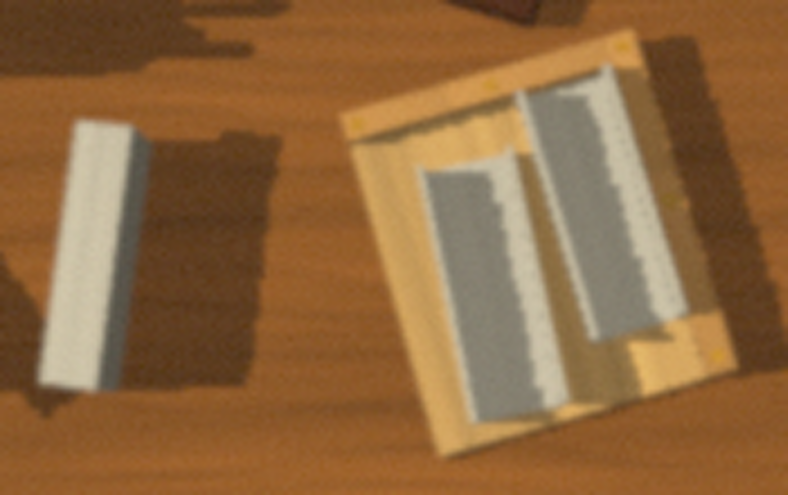

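View pics/sc0c.png

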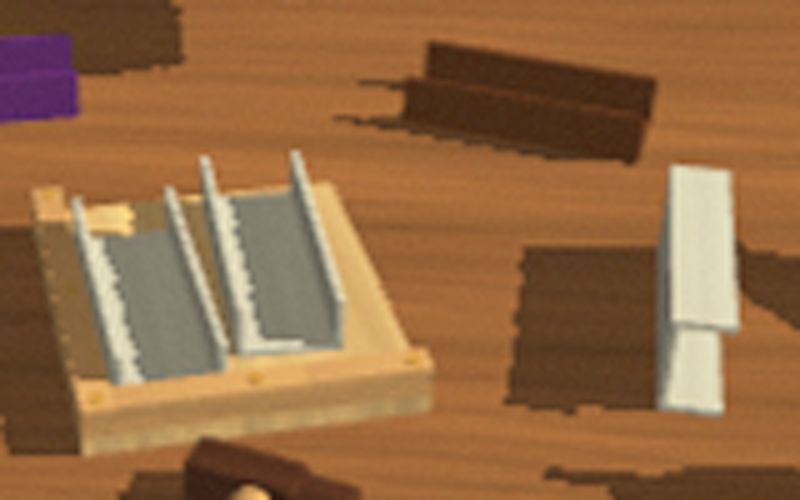

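```bash
cat > m0.py <<'E'
from h import *
d=ld('top0'); 
f=lambda L,z: unproj(d,np.array(L,float)/4.5+[205,160],z)[:,:2]
T=f([(340,115),(632,30),(738,368)],.030); T4=f([(440,458)],.012)
A=f([(518,92),(592,340),(608,68),(688,312)],.046)
B=f([(420,170),(472,422),(512,152),(566,404)],.046)
C=f([(78,122),(134,124),(98,390),(38,386)],.06)
np.set_printoptions(precision=4,suppress=True)
T=np.vstack([T,T4]); print('T',T, [np.linalg.norm(T[i]-T[i-3]) for i in range(4)])
loc=np.array([(.11,.095),(.11,-.095),(-.11,-.095),(-.11,.095)])
# rigid fit
H=(loc-loc.mean(0)).T@(T-T.mean(0));ang=np.arctan2(H[0,1]-H[1,0],H[0,0]+H[1,1])
R=lambda a:np.array([[np.cos(a),-np.sin(a)],[np.sin(a),np.cos(a)]])
c=T.mean(0); print('tray',c,np.degrees(ang), (T-c)@R(ang)-loc)
for n,P in(('A',A),('B',B)):
    for q in ((P-c)@R(ang)): print(n,q*1000)
    e=(P[0]+P[2]-P[1]-P[3]); print('yaw',np.degrees(np.arctan2(e[1],e[0])), P.mean(0))
e=C[0]+C[1]-C[2]-C[3]; print('C',C,C.mean(0),np.degrees(np.arctan2(e[1],e[0])))
E
python3 m0.py
```

```text
T [[ 0.6041  0.1201]
 [ 0.6548 -0.0627]
 [ 0.4436 -0.1223]
 [ 0.3919  0.0606]] [np.float64(0.1896604455504083), np.float64(0.219541855119718), np.float64(0.19012389743280103), np.float64(0.2203652333330824)]
tray [ 0.5236 -0.0011] 15.683893199161346 [[ 0.0002 -0.0001]
 [-0.0003  0.0002]
 [ 0.0002 -0.0001]
 [-0.0001  0.    ]]
A [ 89.4063 -14.7406]
A [-69.0951 -14.2702]
A [ 87.9076 -71.9912]
A [-69.4276 -74.6308]
yaw 16.077409885930138 [ 0.5448 -0.0407]
B [60.1269 56.4072]
B [-95.6275  68.8837]
B [54.6962 -0.6255]
B [-101.3627   11.7684]
yaw 11.123606736276825 [0.4946 0.0262]
C [[0.5971 0.2765]
 [0.5953 0.2423]
 [0.4347 0.2617]
 [0.4376 0.2977]] [0.5162 0.2696] -7.218203822889205
```

```bash
cat >> h.py <<'E'
from scipy.spatial.transform import Rotation as Ro
TC=np.array([.5236,-.0011]); TA=np.radians(15.684)
def t2w(x,y): c,s=np.cos(TA),np.sin(TA); return TC+np.array([c*x-s*y,s*x+c*y])
def w2t(p): c,s=np.cos(TA),np.sin(TA); q=np.array(p[:2])-TC; return np.array([c*q[0]+s*q[1],-s*q[0]+c*q[1]])
def st():
    s=manip.get_state(); w,x,y,z=s['ee_rot']; M=Ro.from_quat([x,y,z,w]).as_matrix()
    h=np.degrees(np.arctan2(M[1,1],M[0,1]))
    print('t%.2f'%s['clock'],'pos',s['position'].round(4),'tray',w2t(s['position']).round(4),'jaw',round(h,2),'tool x',M[:,0].round(3),'q',s['qpos'].round(2),'w',round(s['width'],4),'F',s['contact_force'].round(1))
    return s,M,h
def plan(xy,z,jaw):
    s,M,h=st(); d=np.array([*xy,z])-s['position']; tw=(jaw-h+180)%360-180
    print('delta',d.round(4),'twist',round(tw,2),'alt',round(tw-180*np.sign(tw),2))
E
python3 - <<'E'
from h import *
yb=np.radians(11.12)
p=t2w(-.018,.0626)+.002*np.array([np.sin(yb),-np.cos(yb)])
print(p); plan(p,.15,11.12+90)
E
```

```text
[0.48973316 0.05234081]
t0.10 pos [ 0.1415 -0.5568  0.2305] tray [-0.5181 -0.4318] jaw -75.74 tool x [-0.     0.002 -1.   ] q [-1.44  0.28  1.51  0.    1.36 -0.12] w 0.0854 F [ 0.4 -0.   0.2]
delta [ 0.3482  0.6092 -0.0805] twist 176.86 alt -3.14
```

Call:
{"method": "step_arm", "body": {
  "increments": [
    {"grip": 0.4, "delta_pos": [0.0193, 0.0338, -0.0045], "twist": -0.3},
    {"grip": 0.4, "delta_pos": [0.0193, 0.0338, -0.0045], "twist": -0.3},
    {"grip": 0.4, "delta_pos": [0.0193, 0.0338, -0.0045], "twist": -0.3},
    {"grip": 0.4, "delta_pos": [0.0193, 0.0338, -0.0045], "twist": -0.3},
    {"grip": 0.4, "delta_pos": [0.0193, 0.0338, -0.0045], "twist": -0.3},
    {"grip": 0.4, "delta_pos": [0.0193, 0.0338, -0.0045], "twist": -0.3},
    {"grip": 0.4, "delta_pos": [0.0193, 0.0338, -0.0045], "twist": -0.3},
    {"grip": 0.4, "delta_pos": [0.0193, 0.0338, -0.0045], "twist": -0.3},
    {"grip": 0.4, "delta_pos": [0.0193, 0.0338, -0.0045], "twist": -0.3},
    {"grip": 0.4, "delta_pos": [0.0193, 0.0338, -0.0045], "twist": -0.4}
  ],
  "force": 40
}}

```text
clock: 0.93
position: [0.3348, -0.2174, 0.186]
ee_rot: [0.068, 0.704, 0.068, -0.704]
contact_force: [-0.3, -0.8, -0.6]
width: 0.0344
```

Call:
{"method": "step_arm", "body": {
  "increments": [
    {"grip": 0.4, "delta_pos": [0.0193, 0.0338, -0.0045], "twist": 0},
    {"grip": 0.4, "delta_pos": [0.0193, 0.0338, -0.0045], "twist": 0},
    {"grip": 0.4, "delta_pos": [0.0193, 0.0338, -0.0045], "twist": 0},
    {"grip": 0.4, "delta_pos": [0.0193, 0.0338, -0.0045], "twist": 0},
    {"grip": 0.4, "delta_pos": [0.0193, 0.0338, -0.0045], "twist": 0},
    {"grip": 0.4, "delta_pos": [0.0193, 0.0338, -0.0045], "twist": 0},
    {"grip": 0.4, "delta_pos": [0.0193, 0.0338, -0.0045], "twist": 0},
    {"grip": 0.4, "delta_pos": [0.0193, 0.0338, -0.0045], "twist": 0},
    {"grip": 0.4, "delta_pos": [0, 0, 0], "twist": 0}
  ]
}}

```text
clock: 1.68
position: [0.4918, 0.0566, 0.1494]
ee_rot: [0.069, 0.704, 0.072, -0.703]
contact_force: [0.3, 0.0, 0.5]
width: 0.0342
```

Run:
```python
from h import *
plan([.4897,.0523],.022,11.12+90)
d=cap('wrist','w1.png'); print(d['fx'],d['mount'])
```

```text
t1.68 pos [0.4918 0.0566 0.1494] tray [-0.015   0.0642] jaw -78.55 tool x [ 0.002  0.003 -1.   ] q [-0.03  0.22  1.8   0.    1.12  1.34] w 0.0342 F [0.3 0.  0.5]
delta [-0.0021 -0.0043 -0.1274] twist 179.67 alt -0.33
281.02630882979065 [[-2.39319795e-04 -3.07903623e-01  9.51417522e-01 -1.43513080e-01]
 [ 9.99999652e-01 -8.33782168e-04 -1.82935862e-05  7.50288707e-04]
 [ 7.98907626e-04  9.51417187e-01  3.07903715e-01 -7.86829974e-02]
 [ 0.00000000e+00  0.00000000e+00  0.00000000e+00  1.00000000e+00]]
```

View pics/w1.png

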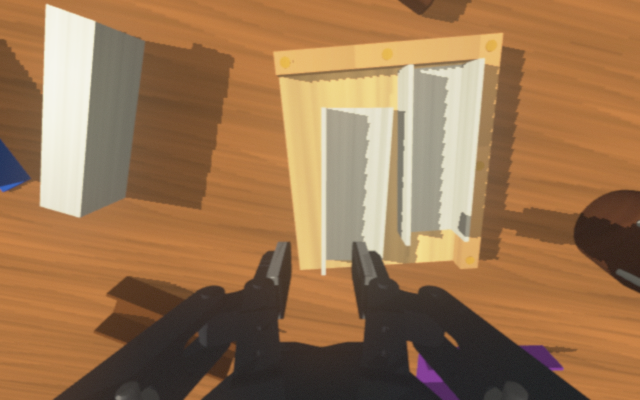

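Call:
{"method": "step_arm", "body": {
  "increments": [
    {"grip": 0.4, "delta_pos": [-0.0021, -0.0043, -0.035], "twist": 0},
    {"grip": 0.4, "delta_pos": [0, 0, -0.035], "twist": 0},
    {"grip": 0.4, "delta_pos": [0, 0, -0.03], "twist": 0},
    {"grip": 0.4, "delta_pos": [0, 0, -0.018], "twist": 0},
    {"grip": 0.4, "delta_pos": [0, 0, -0.008], "twist": 0},
    {"grip": 0, "delta_pos": [0, 0, 0], "twist": 0},
    {"grip": 0, "delta_pos": [0, 0, 0], "twist": 0},
    {"grip": 0, "delta_pos": [0, 0, 0], "twist": 0},
    {"grip": 0, "delta_pos": [0, 0, 0], "twist": 0}
  ],
  "force": 40
}}

```text
clock: 2.48
position: [0.4878, 0.0465, 0.0256]
ee_rot: [0.069, 0.705, 0.068, -0.703]
contact_force: [0.3, 0.5, -1.6]
width: 0.0031
```

Run:
```python
from h import *
plan(t2w(.01,.0410),.022,105.68)
```

```text
t2.48 pos [0.4878 0.0465 0.0256] tray [-0.0216  0.0555] jaw -78.86 tool x [ 0.003 -0.    -1.   ] q [-0.05  0.36  1.98 -0.    0.8   1.33] w 0.0031 F [ 0.3  0.5 -1.6]
delta [ 0.0343 -0.0054 -0.0036] twist -175.46 alt 4.54
```

Call:
{"method": "step_arm", "body": {
  "increments": [
    {"grip": 0, "delta_pos": [0, 0, 0], "twist": 1.5},
    {"grip": 0, "delta_pos": [0, 0, 0], "twist": 1.5},
    {"grip": 0, "delta_pos": [0.0011, -0.0038, 0], "twist": 1.5},
    {"grip": 0, "delta_pos": [0.0011, -0.0038, 0], "twist": 0},
    {"grip": 0, "delta_pos": [0.0011, -0.0038, 0], "twist": 0},
    {"grip": 0, "delta_pos": [0.001, -0.0034, 0], "twist": 0},
    {"grip": 0, "delta_pos": [0, 0, 0], "twist": 0},
    {"grip": 0, "delta_pos": [0, 0, 0], "twist": 0}
  ]
}}

```text
clock: 3.15
position: [0.4915, 0.0332, 0.0253]
ee_rot: [0.095, 0.701, 0.096, -0.7]
contact_force: [-1.2, 7.9, 5.5]
width: 0.0031
```

Run:
```python
from h import *
plan(t2w(.01,.0410),.022,105.68)
```

```text
t3.15 pos [0.4915 0.0332 0.0253] tray [-0.0217  0.0417] jaw -74.47 tool x [ 0.001  0.003 -1.   ] q [-0.08  0.37  1.97  0.    0.81  1.22] w 0.0031 F [-1.2  7.9  5.5]
delta [ 0.0307  0.0078 -0.0033] twist -179.85 alt 0.15
```

Call:
{"method": "step_arm", "body": {
  "increments": [
    {"grip": 0, "delta_pos": [0.0082, 0.0005, 0], "twist": 0},
    {"grip": 0, "delta_pos": [0.0077, 0.0022, 0], "twist": 0},
    {"grip": 0, "delta_pos": [0.0077, 0.0022, 0], "twist": 0},
    {"grip": 0, "delta_pos": [0.0067, 0.0019, 0], "twist": 0},
    {"grip": 0, "delta_pos": [0.0029, 0.0008, 0], "twist": 0},
    {"grip": 0, "delta_pos": [0.002, 0.0006, 0], "twist": 0},
    {"grip": 0, "delta_pos": [0, 0, 0], "twist": 0},
    {"grip": 0, "delta_pos": [0, 0, 0], "twist": 0}
  ]
}}

```text
clock: 3.82
position: [0.5161, 0.0405, 0.025]
ee_rot: [-0.095, -0.694, -0.097, 0.707]
contact_force: [-19.9, 1.0, 23.1]
width: 0.0027
```

Run:
```python
from h import *
plan(t2w(.013,.0410),.022,105.68)
d=cap('top','top1.png')
t=d['img'][:,:,::-1]; cv2.imwrite('pics/top1c.png',cv2.resize(t[160:270,205:380],None,fx=4.5,fy=4.5,interpolation=cv2.INTER_CUBIC))
```

```text
t3.82 pos [0.5161 0.0405 0.025 ] tray [0.004  0.0421] jaw -74.37 tool x [-0.02   0.001 -1.   ] q [-0.06  0.4   1.9  -0.    0.86  1.24] w 0.0027 F [-19.9   1.   23.1]
delta [ 0.009   0.0014 -0.003 ] twist -179.95 alt 0.05
```

View pics/top1c.png

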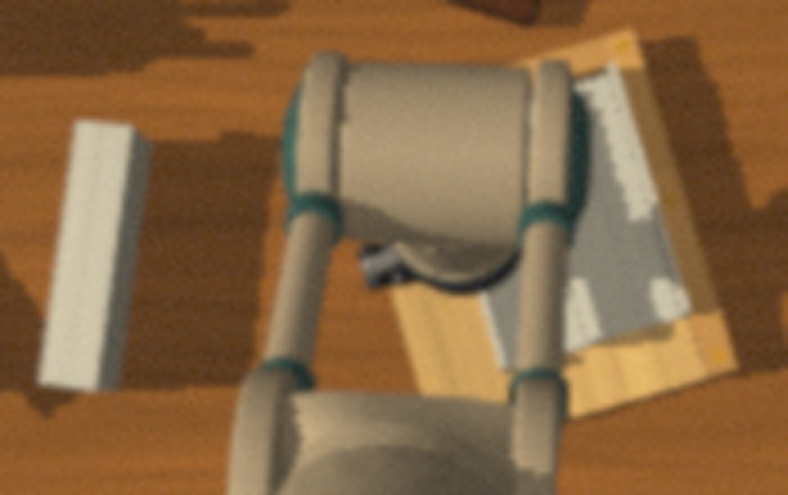

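Call:
{"method": "step_arm", "body": {
  "increments": [
    {"grip": 0.2, "delta_pos": [0, 0, 0], "twist": 0},
    {"grip": 0.3, "delta_pos": [0, 0, 0], "twist": 0},
    {"grip": 0.4, "delta_pos": [0, 0, 0.03], "twist": 0},
    {"grip": 0.4, "delta_pos": [0, 0, 0.035], "twist": 0},
    {"grip": 0.4, "delta_pos": [0, 0, 0.035], "twist": 0},
    {"grip": 0.4, "delta_pos": [0.0067, -0.0275, 0.035], "twist": 0},
    {"grip": 0.4, "delta_pos": [0.0067, -0.0275, 0.035], "twist": 0},
    {"grip": 0.4, "delta_pos": [0, 0, 0], "twist": 0},
    {"grip": 0.4, "delta_pos": [0, 0, 0], "twist": 0}
  ]
}}

```text
clock: 4.62
position: [0.5415, -0.0125, 0.1916]
ee_rot: [0.096, 0.703, 0.095, -0.698]
contact_force: [0.0, 0.1, -0.0]
width: 0.0343
```

Run:
```python
from h import *
plan(t2w(.0,-.017),.025,105.68)
d=cap('wrist','w2.png')
t=d['img'][:,:,::-1]; cv2.imwrite('pics/w2c.png',cv2.resize(t[0:300,180:580],None,fx=2,fy=2,interpolation=cv2.INTER_CUBIC))
```

```text
t4.62 pos [ 0.5415 -0.0125  0.1916] tray [ 0.0141 -0.0158] jaw -74.49 tool x [ 0.007 -0.002 -1.   ] q [-0.15  0.25  1.65 -0.    1.24  1.15] w 0.0343 F [ 0.   0.1 -0. ]
delta [-0.0133 -0.005  -0.1666] twist -179.83 alt 0.17
```

View pics/w2c.png

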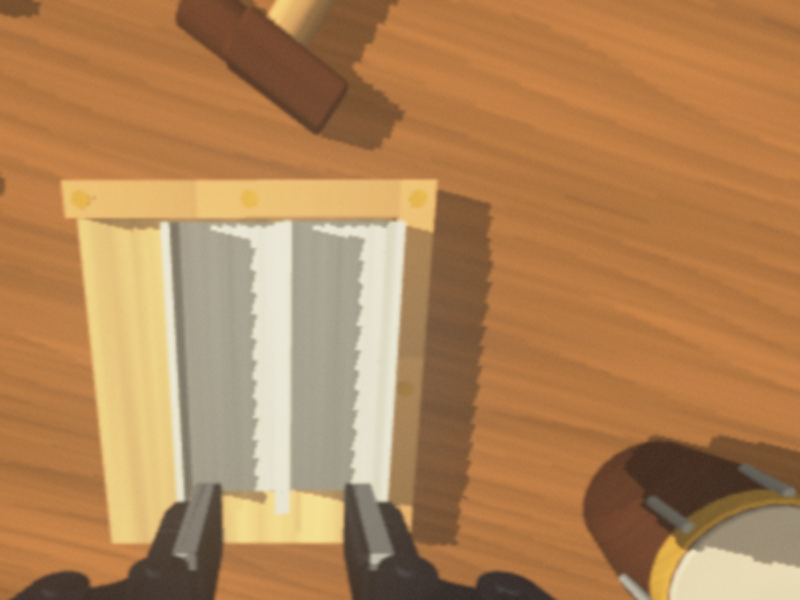

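```bash
cat >> h.py <<'E'
def wpose(d,s):
    w,x,y,z=s['ee_rot']; T=np.eye(4); T[:3,:3]=Ro.from_quat([x,y,z,w]).as_matrix(); T[:3,3]=s['position']
    V=np.linalg.inv(T@d['mount']); d['rvec']=cv2.Rodrigues(V[:3,:3])[0]; d['tvec']=V[:3,3]; return d
E
python3 - <<'E'
from h import *
s,M,h=st(); d=wpose(ld('w2'),s)
f=lambda L,z:[w2t(p).round(4) for p in unproj(d,np.array(L,float)/2+[180,0],z)]
print('railtop outer corners (exp .110,±.095)',f([(62,181),(437,181)],.03),'inner edge .092',f([(80,219),(404,219)],.03))
print('front of flanges BR, joint, A',f([(166,222),(285,222),(400,222)],.046))
print('back: joint',f([(282,513)],.046),'A flange edge outer right', f([(405,222),(388,500)],.046),'B outer left',f([(162,222),(178,490)],.046))
E
```

```text
t4.67 pos [ 0.5395 -0.0114  0.1896] tray [ 0.0125 -0.0142] jaw -74.44 tool x [ 0.002 -0.    -1.   ] q [-0.15  0.25  1.65  0.    1.24  1.15] w 0.0343 F [ 0.2  0.7 -0.8]
railtop outer corners (exp .110,±.095) [array([0.11  , 0.0954]), array([ 0.1094, -0.0933])] inner edge .092 [array([0.0918, 0.0884]), array([ 0.0913, -0.0779])]
front of flanges BR, joint, A [array([0.0902, 0.0413]), array([ 0.09  , -0.0167]), array([ 0.0899, -0.0727])]
back: joint [array([-0.069 , -0.0147])] A flange edge outer right [array([ 0.0899, -0.0751]), array([-0.0609, -0.0751])] B outer left [array([0.0902, 0.0432]), array([-0.0542,  0.044 ])]
```

Call:
{"method": "step_arm", "body": {
  "increments": [
    {"grip": 0.75, "delta_pos": [-0.003, 0.0351, -0.005], "twist": -2.85},
    {"grip": 0.75, "delta_pos": [-0.003, 0.0351, -0.005], "twist": -2.85},
    {"grip": 0.75, "delta_pos": [-0.003, 0.0351, -0.01], "twist": -2.85},
    {"grip": 0.75, "delta_pos": [-0.003, 0.0351, -0.01], "twist": -2.85},
    {"grip": 0.75, "delta_pos": [-0.003, 0.0351, -0.01], "twist": -2.85},
    {"grip": 0.75, "delta_pos": [-0.003, 0.0351, -0.01], "twist": -2.85},
    {"grip": 0.75, "delta_pos": [-0.003, 0.0351, -0.01], "twist": -2.85},
    {"grip": 0.75, "delta_pos": [-0.0023, 0.0351, -0.01], "twist": -2.85},
    {"grip": 0.75, "delta_pos": [0, 0, 0], "twist": 0},
    {"grip": 0.75, "delta_pos": [0, 0, 0], "twist": 0}
  ]
}}

```text
clock: 5.5
position: [0.513, 0.2717, 0.1163]
ee_rot: [0.042, -0.704, 0.043, 0.708]
contact_force: [0.2, -0.2, -1.0]
width: 0.0638
```

Call:
{"method": "step_arm", "body": {
  "increments": [
    {"grip": 0.75, "delta_pos": [0, 0, 0], "twist": 0}
  ]
}}

```text
clock: 5.58
position: [0.5142, 0.27, 0.1176]
ee_rot: [0.043, -0.705, 0.044, 0.707]
contact_force: [0.2, 0.1, -0.1]
width: 0.0641
```

Run:
```python
from h import *
plan([.5162,.2696],.037,82.8)
d=cap('wrist','w3.png')
```

```text
t5.58 pos [0.5142 0.27   0.1176] tray [0.0643 0.2635] jaw -97.04 tool x [-0.003 -0.002 -1.   ] q [ 0.36  0.37  1.66 -0.    1.11  2.06] w 0.0641 F [ 0.2  0.1 -0.1]
delta [ 0.002  -0.0004 -0.0806] twist 179.84 alt -0.16
```

View pics/w3.png

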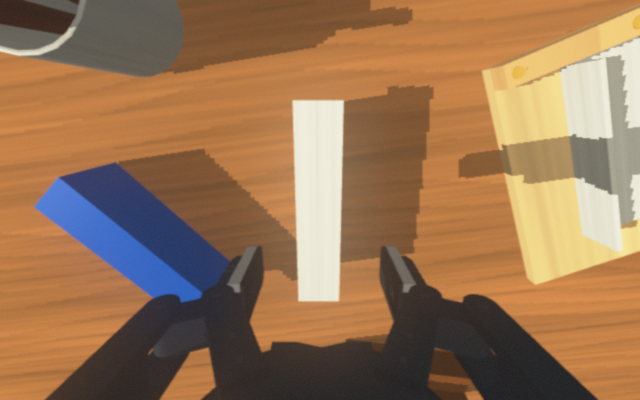

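Run:
```python
from h import *
s,M,h=st(); d=wpose(ld('w3'),s); t=ld('top0')
g=lambda P:[(np.linalg.inv(M)@(p-s['position'])).round(3)[1:] for p in P]
for z in(0.,.034,.06): print(z,'wrist',g(unproj(d,[(228,262),(118,163)],z)),'top',g(unproj(t,[(193,251),(178,253),(149,207),(161,201)],z)))
print(g(unproj(d,[(293,100),(343,100),(339,300),(299,300)],.06)))
```

```text
t5.63 pos [0.5147 0.2694 0.1182] tray [0.0646 0.2629] jaw -97.11 tool x [-0.002 -0.001 -1.   ] q [ 0.36  0.37  1.66 -0.    1.11  2.06] w 0.0642 F [ 0.6 -0.1  0.1]
0.0 wrist [array([-0.097,  0.074]), array([-0.189, -0.031])] top [array([-0.09,  0.1 ]), array([-0.131,  0.11 ]), array([-0.235, -0.01 ]), array([-0.203, -0.031])]
0.034 wrist [array([-0.085,  0.054]), array([-0.165, -0.038])] top [array([-0.079,  0.1  ]), array([-0.12,  0.11]), array([-0.22 , -0.007]), array([-0.19 , -0.027])]
0.06 wrist [array([-0.075,  0.039]), array([-0.146, -0.042])] top [array([-0.071,  0.1  ]), array([-0.111,  0.109]), array([-0.209, -0.005]), array([-0.179, -0.025])]
[array([-0.018, -0.085]), array([ 0.016, -0.085]), array([0.016, 0.076]), array([-0.018,  0.076])]
```

Call:
{"method": "step_arm", "body": {
  "increments": [
    {"grip": 0.75, "delta_pos": [0.003, 0, -0.03], "twist": 0},
    {"grip": 0.75, "delta_pos": [0, 0, -0.03], "twist": 0},
    {"grip": 0.75, "delta_pos": [0, 0, -0.015], "twist": 0},
    {"grip": 0.75, "delta_pos": [0, 0, -0.005], "twist": 0},
    {"grip": 0.5, "delta_pos": [0, 0, 0], "twist": 0},
    {"grip": 0.3, "delta_pos": [0, 0, 0], "twist": 0},
    {"grip": 0.2, "delta_pos": [0, 0, 0], "twist": 0},
    {"grip": 0.2, "delta_pos": [0, 0, 0], "twist": 0},
    {"grip": 0.2, "delta_pos": [0, 0, 0], "twist": 0}
  ],
  "force": 50
}}

```text
clock: 6.38
position: [0.5198, 0.2702, 0.0407]
ee_rot: [-0.044, 0.707, -0.044, -0.705]
contact_force: [0.8, -0.8, 3.2]
width: 0.0323
```

Call:
{"method": "step_arm", "body": {
  "increments": [
    {"grip": 0.2, "delta_pos": [0, 0, 0.01], "twist": 0},
    {"grip": 0.2, "delta_pos": [0, 0, 0.02], "twist": 0},
    {"grip": 0.2, "delta_pos": [0, 0, 0.03], "twist": 0},
    {"grip": 0.2, "delta_pos": [0, 0, 0.03], "twist": 0},
    {"grip": 0.2, "delta_pos": [0, 0, 0.03], "twist": 0},
    {"grip": 0.2, "delta_pos": [0, 0, 0], "twist": 0}
  ]
}}

```text
clock: 6.88
position: [0.5219, 0.2717, 0.1663]
ee_rot: [-0.046, 0.71, -0.042, -0.702]
contact_force: [0.1, 0.6, -0.7]
width: 0.0321
```

Run:
```python
from h import *
st()
d=cap('wrist','w4.png')
```

```text
t6.88 pos [0.5219 0.2717 0.1663] tray [0.0721 0.2631] jaw -97.12 tool x [ 0.012  0.005 -1.   ] q [0.36 0.33 1.59 0.   1.21 2.06] w 0.0321 F [ 0.1  0.6 -0.7]
```

View pics/w4.png

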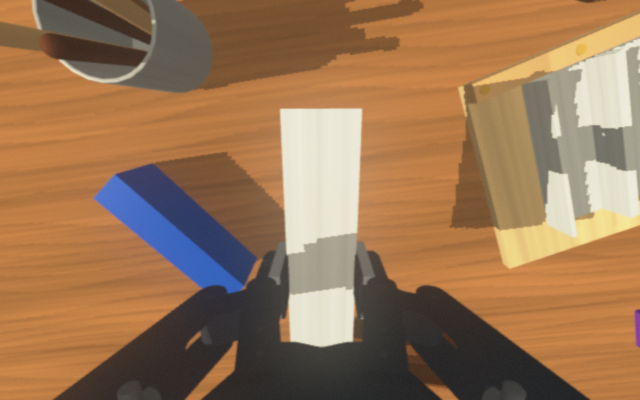

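Run:
```python
from h import *
s,M,h=st(); d=wpose(ld('w4'),s)
g=lambda P:[(np.linalg.inv(M)@(p-s['position'])).round(4) for p in P]
print(g(unproj(d,[(281,109),(361,109)],s['position'][2]+.0193)))
print('toolz',M[:,2])
for yy in(.007,): print(t2w(.010,yy)); plan(t2w(.010,yy),.13,105.68)
```

```text
t6.93 pos [0.5205 0.2711 0.1634] tray [0.0706 0.2629] jaw -97.13 tool x [ 0.008  0.003 -1.   ] q [0.36 0.33 1.59 0.   1.21 2.06] w 0.0326 F [-0.1  0.  -2.9]
[array([-0.0187, -0.0161, -0.0792]), array([-0.0188,  0.0176, -0.0791])]
toolz [-0.99224131  0.12411419 -0.00727035]
[0.53133535 0.00834269]
t6.93 pos [0.5205 0.2711 0.1634] tray [0.0706 0.2629] jaw -97.13 tool x [ 0.008  0.003 -1.   ] q [0.36 0.33 1.59 0.   1.21 2.06] w 0.0326 F [-0.1  0.  -2.9]
delta [ 0.0108 -0.2628 -0.0334] twist -157.19 alt 22.81
```

Call:
{"method": "step_arm", "body": {
  "increments": [
    {"grip": 0.2, "delta_pos": [0, -0.009, 0], "twist": 7},
    {"grip": 0.2, "delta_pos": [0, -0.009, 0], "twist": 7},
    {"grip": 0.2, "delta_pos": [0, -0.009, 0], "twist": 7},
    {"grip": 0.2, "delta_pos": [0, -0.009, 0], "twist": 7},
    {"grip": 0.2, "delta_pos": [0, -0.009, 0], "twist": 7},
    {"grip": 0.2, "delta_pos": [0, -0.009, 0], "twist": 7},
    {"grip": 0.2, "delta_pos": [0, -0.009, 0], "twist": 7},
    {"grip": 0.2, "delta_pos": [0, -0.009, 0], "twist": 7},
    {"grip": 0.2, "delta_pos": [0, -0.009, 0], "twist": 7},
    {"grip": 0.2, "delta_pos": [0, -0.009, 0], "twist": 7}
  ]
}}

```text
clock: 7.77
position: [0.5169, 0.1795, 0.1575]
ee_rot: [-0.37, -0.601, -0.371, 0.603]
contact_force: [-0.4, 0.0, -2.5]
width: 0.0328
```

Call:
{"method": "step_arm", "body": {
  "increments": [
    {"grip": 0.2, "delta_pos": [0, -0.009, 0], "twist": 7},
    {"grip": 0.2, "delta_pos": [0, -0.009, 0], "twist": 7},
    {"grip": 0.2, "delta_pos": [0, -0.009, 0], "twist": 7},
    {"grip": 0.2, "delta_pos": [0, -0.009, 0], "twist": 7},
    {"grip": 0.2, "delta_pos": [0, -0.009, 0], "twist": 7},
    {"grip": 0.2, "delta_pos": [0, -0.009, 0], "twist": 7},
    {"grip": 0.2, "delta_pos": [0, -0.009, 0], "twist": 7},
    {"grip": 0.2, "delta_pos": [0, -0.009, 0], "twist": 7},
    {"grip": 0.2, "delta_pos": [0, -0.009, 0], "twist": 7},
    {"grip": 0.2, "delta_pos": [0, -0.009, 0], "twist": 7}
  ]
}}

```text
clock: 8.6
position: [0.5169, 0.0897, 0.1576]
ee_rot: [0.648, 0.28, 0.65, -0.281]
contact_force: [0.1, 0.9, -2.6]
width: 0.0327
```

Call:
{"method": "step_arm", "body": {
  "increments": [
    {"grip": 0.2, "delta_pos": [0.001, -0.009, 0], "twist": 7},
    {"grip": 0.2, "delta_pos": [0.001, -0.009, 0], "twist": 7},
    {"grip": 0.2, "delta_pos": [0.001, -0.009, 0], "twist": 7},
    {"grip": 0.2, "delta_pos": [0.001, -0.009, 0], "twist": 7},
    {"grip": 0.2, "delta_pos": [0.001, -0.009, 0], "twist": 7},
    {"grip": 0.2, "delta_pos": [0.001, -0.009, 0], "twist": 7},
    {"grip": 0.2, "delta_pos": [0.001, -0.009, 0], "twist": 7},
    {"grip": 0.2, "delta_pos": [0.001, -0.009, 0], "twist": 7},
    {"grip": 0.2, "delta_pos": [0.001, -0.009, 0], "twist": 6.8},
    {"grip": 0.2, "delta_pos": [0, 0, 0], "twist": 0}
  ]
}}

```text
clock: 9.43
position: [0.5264, 0.0079, 0.1577]
ee_rot: [0.699, -0.097, 0.702, 0.097]
contact_force: [0.3, 1.3, -2.7]
width: 0.0326
```

Call:
{"method": "step_arm", "body": {
  "increments": [
    {"grip": 0.2, "delta_pos": [0, 0, 0], "twist": 0},
    {"grip": 0.2, "delta_pos": [0, 0, 0], "twist": 0},
    {"grip": 0.2, "delta_pos": [0, 0, 0], "twist": 0}
  ]
}}

```text
clock: 9.68
position: [0.527, 0.0097, 0.1587]
ee_rot: [0.7, -0.096, 0.701, 0.096]
contact_force: [0.4, 1.0, -2.6]
width: 0.0327
```

Run:
```python
from h import *
plan(t2w(.009,.0065),.060,105.68)
d=cap('wrist','w5.png')
```

```text
t9.68 pos [0.527  0.0097 0.1587] tray [0.0062 0.0095] jaw 105.58 tool x [-0.001  0.001 -1.   ] q [-0.11  0.26  1.72  0.    1.16 -1.96] w 0.0327 F [ 0.4  1.  -2.6]
delta [ 0.0035 -0.0021 -0.0987] twist 0.1 alt -179.9
```

View pics/w5.png

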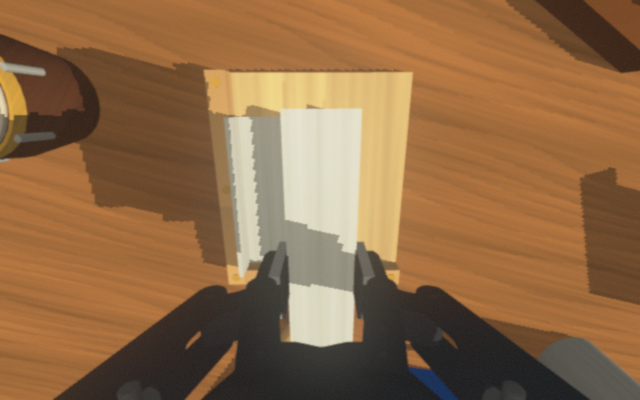

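Call:
{"method": "step_arm", "body": {
  "increments": [
    {"grip": 0.2, "delta_pos": [0.0035, -0.0021, -0.03], "twist": 0},
    {"grip": 0.2, "delta_pos": [0, 0, -0.03], "twist": 0},
    {"grip": 0.2, "delta_pos": [0, 0, -0.02], "twist": 0},
    {"grip": 0.2, "delta_pos": [0, 0, -0.01], "twist": 0},
    {"grip": 0.2, "delta_pos": [0, 0, -0.005], "twist": 0},
    {"grip": 0.2, "delta_pos": [0, 0, 0], "twist": 0},
    {"grip": 0.2, "delta_pos": [0, 0, 0], "twist": 0}
  ]
}}

```text
clock: 10.32
position: [0.5262, 0.0239, 0.0684]
ee_rot: [0.7, -0.081, 0.702, 0.103]
contact_force: [-13.2, 46.6, 36.4]
width: 0.0306
```

Run:
```python
from h import *
plan(t2w(.009,.0065),.057,105.68)
```

```text
t10.32 pos [0.5262 0.0239 0.0684] tray [0.0093 0.0234] jaw 105.01 tool x [-0.007  0.03  -1.   ] q [-0.11  0.35  1.84  0.04  0.96 -1.96] w 0.0306 F [-13.2  46.6  36.4]
delta [ 0.0043 -0.0163 -0.0114] twist 0.67 alt -179.33
```

Run:
```python
from h import *
a=cap('scene','s6.png')['img'];b=cap('top','t6.png')['img'];w=cap('wrist','w6.png')['img']
r=lambda i,s:cv2.resize(i[:,:,::-1],s,interpolation=cv2.INTER_CUBIC)
A=r(a[150:250,270:430],(480,300)); W=r(w,(480,300)); B=r(b[160:270,265:380],(314,300))
im=np.zeros((600,800,3),np.uint8); im[:300,:480]=A; im[300:,:480]=W; im[:300,482:796]=B
cv2.imwrite('pics/m6.png',im); st()
```

```text
t10.47 pos [0.5262 0.0239 0.0684] tray [0.0093 0.0234] jaw 105.03 tool x [-0.007  0.03  -1.   ] q [-0.11  0.35  1.84  0.04  0.96 -1.96] w 0.0307 F [-13.1  46.2  35.6]
```

View pics/m6.png

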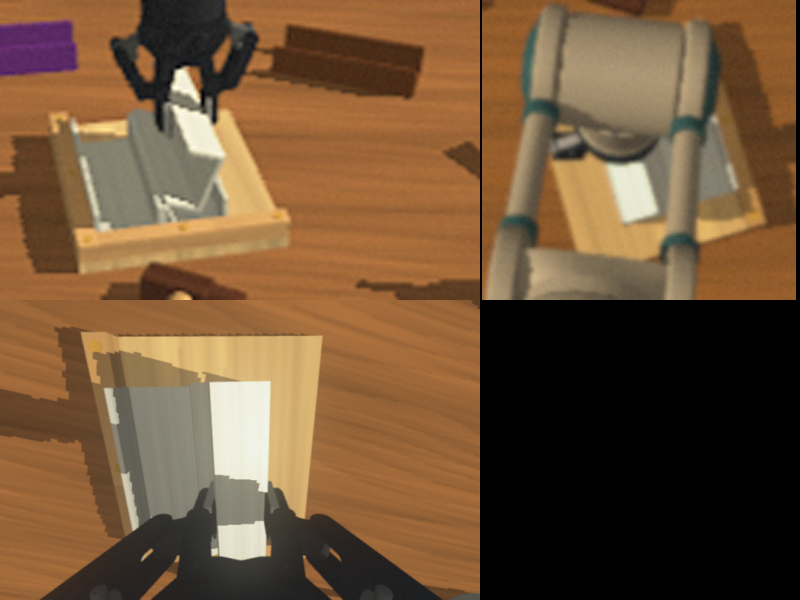

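Call:
{"method": "step_arm", "body": {
  "increments": [
    {"grip": 0.2, "delta_pos": [-0.002, 0.008, 0.01], "twist": 0},
    {"grip": 0.2, "delta_pos": [0, 0, 0.015], "twist": 0},
    {"grip": 0.2, "delta_pos": [0, 0, 0.025], "twist": 0},
    {"grip": 0.2, "delta_pos": [0, 0, 0.025], "twist": 0},
    {"grip": 0.2, "delta_pos": [0, 0, 0.025], "twist": 0},
    {"grip": 0.2, "delta_pos": [0, 0, 0], "twist": 0},
    {"grip": 0.2, "delta_pos": [0, 0, 0], "twist": 0},
    {"grip": 0.2, "delta_pos": [0, 0, 0], "twist": 0}
  ]
}}

```text
clock: 11.13
position: [0.5281, 0.0153, 0.1632]
ee_rot: [0.7, -0.096, 0.701, 0.096]
contact_force: [0.7, 0.3, -2.3]
width: 0.0299
```

Run:
```python
from h import *
s,M,h=st()
w=cap('wrist','w7.png'); cap('top','t7.png'); cap('scene','s7.png')
g=w['img'].astype(int)
for r in(130,160,190): print(r,[tuple(g[r,c]//10) for c in range(200,420,4)])
g5=ld('w5')['img'].astype(int)
print('w5');r=160; print([tuple(g5[r,c]//10) for c in range(200,420,4)])
```

```text
t11.13 pos [0.5281 0.0153 0.1632] tray [0.0088 0.0146] jaw 105.65 tool x [-0.002  0.    -1.   ] q [-0.1   0.26  1.71  0.    1.18 -1.95] w 0.0299 F [ 0.7  0.3 -2.3]
130 [(np.int64(11), np.int64(7), np.int64(5)), (np.int64(11), np.int64(7), np.int64(5)), (np.int64(13), np.int64(10), np.int64(7)), (np.int64(14), np.int64(10), np.int64(7)), (np.int64(13), np.int64(10), np.int64(7)), (np.int64(17), np.int64(16), np.int64(13)), (np.int64(20), np.int64(20), np.int64(17)), (np.int64(19), np.int64(19), np.int64(16)), (np.int64(19), np.int64(19), np.int64(16)), (np.int64(20), np.int64(20), np.int64(17)), (np.int64(21), np.int64(20), np.int64(18)), (np.int64(20), np.int64(20), np.int64(17)), (np.int64(15), np.int64(15), np.int64(13)), (np.int64(13), np.int64(13), np.int64(11)), (np.int64(14), np.int64(13), np.int64(11)), (np.int64(14), np.int64(14), np.int64(12)), (np.int64(14), np.int64(14), np.int64(12)), (np.int64(14), np.int64(14), np.int64(12)), (np.int64(14), np.int64(14), np.int64(12)), (np.int64(14), np.int64(14), np.int64(12)), (np.int64(20), np.int64(20), np.int64(18)), (np.int64(24),
[... 8005 characters left out ...]
(np.int64(22), np.int64(22), np.int64(20)), (np.int64(22), np.int64(20), np.int64(15)), (np.int64(22), np.int64(19), np.int64(12)), (np.int64(22), np.int64(19), np.int64(12)), (np.int64(22), np.int64(19), np.int64(12)), (np.int64(22), np.int64(19), np.int64(12)), (np.int64(22), np.int64(19), np.int64(12)), (np.int64(21), np.int64(18), np.int64(12)), (np.int64(21), np.int64(18), np.int64(11)), (np.int64(22), np.int64(19), np.int64(12)), (np.int64(22), np.int64(19), np.int64(12)), (np.int64(22), np.int64(19), np.int64(12)), (np.int64(21), np.int64(17), np.int64(10)), (np.int64(16), np.int64(11), np.int64(6)), (np.int64(16), np.int64(11), np.int64(6)), (np.int64(16), np.int64(11), np.int64(6))]
```

Call:
{"method": "step_arm", "body": {
  "increments": [
    {"grip": 0.2, "delta_pos": [-0.0053, 0.0188, 0], "twist": 0},
    {"grip": 0.2, "delta_pos": [0, 0, -0.03], "twist": 0},
    {"grip": 0.2, "delta_pos": [0, 0, -0.03], "twist": 0},
    {"grip": 0.2, "delta_pos": [0, 0, -0.02], "twist": 0},
    {"grip": 0.2, "delta_pos": [0, 0, -0.01], "twist": 0},
    {"grip": 0.2, "delta_pos": [0, 0, -0.004], "twist": 0},
    {"grip": 0.2, "delta_pos": [0, 0, 0], "twist": 0},
    {"grip": 0.2, "delta_pos": [0, 0, 0], "twist": 0}
  ]
}}

```text
clock: 11.95
position: [0.5245, 0.0336, 0.0707]
ee_rot: [0.701, -0.096, 0.7, 0.096]
contact_force: [0.4, -1.1, -1.9]
width: 0.0302
```

Run:
```python
from h import *
st(); cap('scene','s8.png')
```

```text
t11.95 pos [0.5245 0.0336 0.0707] tray [0.0103 0.0332] jaw 105.64 tool x [ 0.001  0.    -1.   ] q [-0.07  0.35  1.85  0.    0.95 -1.91] w 0.0302 F [ 0.4 -1.1 -1.9]
```

Call:
{"method": "step_arm", "body": {
  "increments": [
    {"grip": 0.2, "delta_pos": [0, 0, -0.003], "twist": 0},
    {"grip": 0.2, "delta_pos": [0, 0, -0.002], "twist": 0},
    {"grip": 0.2, "delta_pos": [0, 0, 0], "twist": 0},
    {"grip": 0.2, "delta_pos": [0, 0, 0], "twist": 0}
  ],
  "force": 50
}}

```text
clock: 12.33
position: [0.5238, 0.0337, 0.0654]
ee_rot: [0.701, -0.096, 0.7, 0.096]
contact_force: [0.2, 0.1, -2.3]
width: 0.0301
```

Call:
{"method": "step_arm", "body": {
  "increments": [
    {"grip": 0.2, "delta_pos": [0, 0, -0.003], "twist": 0},
    {"grip": 0.2, "delta_pos": [0, 0, 0], "twist": 0},
    {"grip": 0.2, "delta_pos": [0, 0, 0], "twist": 0}
  ]
}}

```text
clock: 12.58
position: [0.5235, 0.0338, 0.062]
ee_rot: [0.7, -0.096, 0.701, 0.096]
contact_force: [0.1, 0.3, -2.3]
width: 0.0299
```

Call:
{"method": "step_arm", "body": {
  "increments": [
    {"grip": 0.2, "delta_pos": [0.0011, -0.0039, 0], "twist": 0},
    {"grip": 0.2, "delta_pos": [0.0011, -0.0039, 0], "twist": 0},
    {"grip": 0.2, "delta_pos": [0.0011, -0.0039, 0], "twist": 0},
    {"grip": 0.2, "delta_pos": [0, 0, 0], "twist": 0}
  ],
  "force": 20
}}

```text
clock: 12.92
position: [0.5262, 0.0264, 0.0627]
ee_rot: [0.701, -0.091, 0.701, 0.098]
contact_force: [-2.5, 15.4, 3.8]
width: 0.0302
```

Call:
{"method": "step_arm", "body": {
  "increments": [
    {"grip": 0.2, "delta_pos": [0.0011, -0.0039, 0], "twist": 0},
    {"grip": 0.2, "delta_pos": [0.0011, -0.0039, 0], "twist": 0},
    {"grip": 0.2, "delta_pos": [0, 0, 0], "twist": 0}
  ]
}}

```text
clock: 13.17
position: [0.5265, 0.0251, 0.0637]
ee_rot: [0.7, -0.085, 0.702, 0.101]
contact_force: [-5.1, 33.4, 14.0]
width: 0.0304
```

Run:
```python
from h import *
st(); cap('scene','s9.png')
```

```text
t13.17 pos [0.5265 0.0251 0.0637] tray [0.0099 0.0244] jaw 105.09 tool x [-0.005  0.022 -1.   ] q [-0.1   0.36  1.85  0.03  0.94 -1.95] w 0.0304 F [-5.1 33.4 14. ]
```

Run:
```python
from h import *
w=cap('wrist','w9.png')['img']
r=lambda i,s:cv2.resize(i[:,:,::-1],s,interpolation=cv2.INTER_CUBIC)
im=np.zeros((600,800,3),np.uint8)
im[:300,:400]=r(ld('s7')['img'][145:235,290:410],(400,300))
im[:300,400:]=r(ld('s9')['img'][145:235,290:410],(400,300))
im[300:,:400]=r(ld('s8')['img'][145:235,290:410],(400,300))
im[300:,400:]=r(w[100:310,160:440],(400,300))
cv2.imwrite('pics/m9.png',im)
```

```text
(no output)
```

View pics/m9.png

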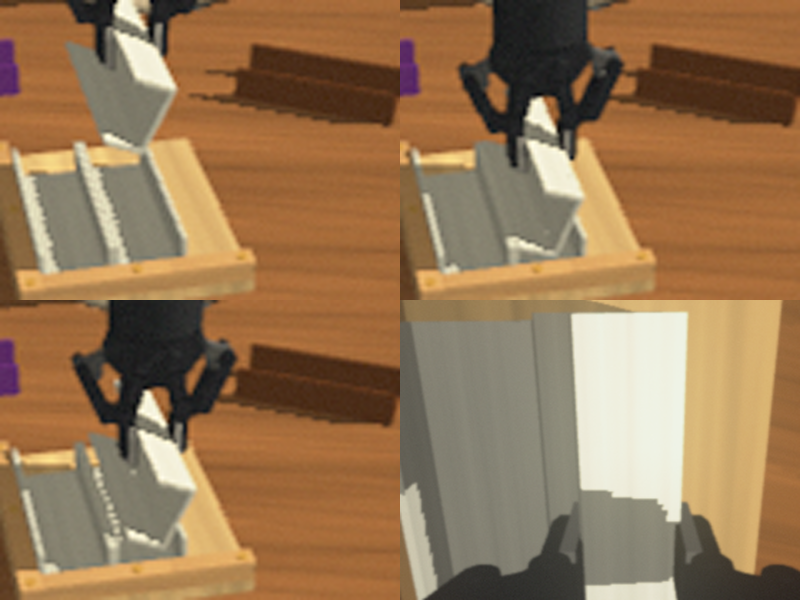

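Call:
{"method": "step_arm", "body": {
  "increments": [
    {"grip": 0.2, "delta_pos": [-0.0016, 0.0058, 0], "twist": 0},
    {"grip": 0.36, "delta_pos": [0, 0, 0], "twist": 0},
    {"grip": 0.4, "delta_pos": [0, 0, 0], "twist": 0},
    {"grip": 0.42, "delta_pos": [0, 0, 0], "twist": 0},
    {"grip": 0.44, "delta_pos": [0, 0, 0], "twist": 0},
    {"grip": 0.44, "delta_pos": [0, 0, 0], "twist": 0}
  ]
}}

```text
clock: 13.77
position: [0.528, 0.0193, 0.0623]
ee_rot: [0.701, -0.096, 0.7, 0.096]
contact_force: [0.6, -0.3, 0.6]
width: 0.0377
```

```bash
cat > fit.py <<'E'
from h import *
import sys
# fit C's near (+x) end outline etc: compare model edges with image by rendering convex parts' silhouette
def faces(y,z,th,x=.010,yaw=0):
    # C local: u = out of open side (-y tray), v up; th: cw tilt (top->+y), pose of envelope centre
    parts=[]
    for (u0,u1,v0,v1) in [(-.017,-.013,-.03,.03),(-.017,.017,.026,.03),(-.017,.017,-.03,-.026)]:
        P=[]
        for X in(-.08,.08):
            for u in(u0,u1):
                for v in(v0,v1):
                    yy=-u; a=yy*np.cos(th)+v*np.sin(th); b=-yy*np.sin(th)+v*np.cos(th)
                    Xx=X-yaw*a
                    P.append([*t2w(x+Xx,y+a+yaw*X),z+b])
        parts.append(np.array(P))
    return parts
def draw(d,parts):
    m=np.zeros((400,640),np.uint8)
    for P in parts: cv2.fillConvexPoly(m,cv2.convexHull(proj(d,P).round().astype(np.int32)),255)
    return m
E
python3 - <<'E'
from h import *
st(); d=cap('scene','s10.png'); s=ld('s7')['img'].astype(int)
g=d['img']
# ascii of the tray area: bright white / grey alu / wood / dark
sub=cv2.resize(g[165:232,325:385],(120,67)).astype(int)
for row in sub:
    print(''.join('#' if p.max()<60 else ('W' if p.min()>165 else ('a' if p.max()-p.min()<38 and p.max()>80 else '.')) for p in row))
E
```

```text
t13.77 pos [0.528  0.0193 0.0623] tray [0.0098 0.0185] jaw 105.64 tool x [ 0.001 -0.001 -1.   ] q [-0.09  0.36  1.85 -0.    0.93 -1.94] w 0.0377 F [ 0.6 -0.3  0.6]
######################################.......#..############............................................................
#####################################..........#############............................................................
###################################.........a....##########.............................................................
#################################...........##############..............................................................
################################...........##############...............................................................
##############################............##############................................................................
##############################............#############.................................................................
##############################...........#############...................................
[... 6470 characters left out ...]
...............................................................................................
........................................................................................................................
........................................................................................................................
........................................................................................................................
........................................................................................................................
........................................................................................................................
```

```bash
cat > asc.py <<'E'
from h import *
def asc(g,r0,r1,c0,c1,k=2):
    sub=cv2.resize(g[r0:r1,c0:c1],((c1-c0)*k,r1-r0)).astype(int)
    print('     '+''.join(str((c0+i//k)%10) if i%(5*k)==0 else ' ' for i in range((c1-c0)*k)),c0)
    for i,row in enumerate(sub):
        print(r0+i,''.join('#' if p.max()<60 else ('W' if p.min()>165 else ('a' if p.max()-p.min()<38 and p.max()>80 else '.')) for p in row))
E
python3 - <<'E'
from fit import *; from asc import *
d=ld('s10'); asc(d['img'],178,228,300,350)
for th in(0,10,20,30):
    for y in(.010,.018):
        P=faces(y,.046,np.radians(th))
        q=proj(d,[P[1][5],P[1][7],P[2][4],P[2][6],P[0][4]])
        print(th,y,'topweb',P[1][5].round(3),q.round(1).tolist())
E
```

```text
0         5         0         5         0         5         0         5         0         5          300
178 .......................#######........#############.aaWWWWWWW..............#########################
179 ........................###########.##############.aaWWWWWWWWW.............#######################..
180 ........................#########################aaaWWWWWWWWWWW.............######################..
181 .........................#######################aaWWWWWWWWWWWWW............#####################....
182 ..........................######################aaWWWWWWWWWWWWWW..........#############.............
183 ...........................####################.aWWWWWWWWWWWWWWWW.........###########...............
184 ............................###################aaWWWWWWWWWWWWWWWWW........###...####................
185 ......................................#########.aaaaWWWWWWWWWWWWWWW.......###.aaa.##................
186 ......................................#####.aaaaaaaaaaaaaaWWWWWWWWWW......##.aaaaa##................
187 ......................................#####.aa
[... 4484 characters left out ...]
]
10 0.01 topweb [0.602 0.054 0.073] [[341.6, 207.2], [329.2, 206.9], [337.2, 225.4], [325.2, 225.2], [337.2, 225.4]]
10 0.018 topweb [0.599 0.062 0.073] [[344.5, 206.9], [332.2, 206.5], [340.1, 225.1], [328.1, 224.9], [340.1, 225.1]]
20 0.01 topweb [0.6   0.058 0.068] [[343.1, 208.3], [331.4, 206.1], [335.1, 226.1], [323.6, 224.2], [335.1, 226.1]]
20 0.018 topweb [0.598 0.066 0.068] [[346.1, 208.0], [334.4, 205.8], [338.0, 225.8], [326.5, 223.8], [338.0, 225.8]]
30 0.01 topweb [0.6   0.061 0.063] [[344.3, 209.7], [333.6, 205.7], [333.0, 226.5], [322.3, 222.9], [333.0, 226.5]]
30 0.018 topweb [0.597 0.069 0.063] [[347.3, 209.3], [336.6, 205.4], [335.9, 226.2], [325.3, 222.5], [335.9, 226.2]]
```

Call:
{"method": "step_arm", "body": {
  "increments": [
    {"grip": 0.44, "delta_pos": [0.0008, -0.0029, 0], "twist": 0},
    {"grip": 0.44, "delta_pos": [0.0008, -0.0029, 0], "twist": 0},
    {"grip": 0.44, "delta_pos": [0.0008, -0.0029, 0], "twist": 0},
    {"grip": 0.44, "delta_pos": [0.0008, -0.0029, 0], "twist": 0},
    {"grip": 0.44, "delta_pos": [0, 0, 0], "twist": 0},
    {"grip": 0.44, "delta_pos": [0, 0, 0], "twist": 0}
  ]
}}

```text
clock: 14.32
position: [0.5309, 0.008, 0.0621]
ee_rot: [0.701, -0.096, 0.701, 0.096]
contact_force: [-0.7, -0.1, 0.6]
width: 0.0374
```

Run:
```python
from asc import *
st()
d=cap('scene','s11.png'); asc(d['img'],183,228,310,350)
```

```text
t14.32 pos [0.5309 0.008  0.0621] tray [0.0095 0.0068] jaw 105.62 tool x [-0. -0. -1.] q [-0.12  0.36  1.84 -0.    0.93 -1.96] w 0.0374 F [-0.7 -0.1  0.6]
     0         5         0         5         0         5         0         5          310
183 ###################aaaWWWWWWWWWWWWWWWW........###########.......................
184 ###################aaaWWWWWWWWWWWWWWWWW.......##########........................
185 ##......##########.aaWWWWWWWWWWWWWWWWWW.......##.aaaa.##........................
186 ..........########.aaaaWWWWWWWWWWWWWWWWW.....###aaaaa.#.........................
187 .........a####.aaaaaaaaaaaaaaaaWWWWWWWWWW...a###aaaaa...........................
188 ......aaaa####.aaaaaaaaaaaaaaaaaaaaaaaaa....a###aaaaa..a........................
189 ......aaaa####.aaaaaaaaaaaaaaaaaaaaaaaaaaaaaa###aaaaa..a........................
190 ......aaaa####.aaaaaaaaaaaaaaaaaaaaaaaaaaaaa.###aaaaa..a........................
191 ......aaaa####.aaaaaaaaaaaaaaaaaaaaaaaaaaaaaa.##aaaaa.#a........................
192 ......aaa.#####aaaaaaaaaaaaaaaaaaaaaaaaaaaaaaa..aaaaa.#a........................
193 .
[... 2269 characters left out ...]
aaaaaaaaaa..........
220 aaaaaaaaaaaaaaaaaaaaaaaaaaaaaaaaaaaaaaaaaaaaaaaaaaaaaaaaaaaaaaaaaaaaaa..........
221 aaaaaaaaaaaaaaaaaaaaaaaaaaaaaaaaaaaaaaaaaaaaaaaaaaaaaaaaaaaaaaaaaaaaa...........
222 aaaaaaaaaaaaaaaaaaaaaaaaaaaaaaaaaaaaaaaaaaaaaaaaaaaaaa..........................
223 aaaaaaaaaaaaaaaaaaaaaaaaaaaaaaaaaaaaaa..........................................
224 aaaaaaaaaaaaaaaaaaaaaa..........................................................
225 aaaaaa..........................................................................
226 ................................................................................
227 ................................................................................
```

Call:
{"method": "step_arm", "body": {
  "increments": [
    {"grip": 0.6, "delta_pos": [0, 0, 0], "twist": 0},
    {"grip": 0.6, "delta_pos": [0, 0, 0], "twist": 0},
    {"grip": 0.6, "delta_pos": [0, 0, 0.015], "twist": 0},
    {"grip": 0.6, "delta_pos": [0, 0, 0.025], "twist": 0},
    {"grip": 0.6, "delta_pos": [0, 0, 0.025], "twist": 0},
    {"grip": 0, "delta_pos": [-0.0055, 0.0195, 0.01], "twist": 0},
    {"grip": 0, "delta_pos": [-0.0062, 0.022, 0], "twist": 0},
    {"grip": 0, "delta_pos": [0, 0, 0], "twist": 0},
    {"grip": 0, "delta_pos": [0, 0, 0], "twist": 0},
    {"grip": 0, "delta_pos": [0, 0, 0], "twist": 0}
  ]
}}

```text
clock: 15.2
position: [0.519, 0.0498, 0.137]
ee_rot: [0.7, -0.097, 0.701, 0.096]
contact_force: [0.2, -0.2, -1.1]
width: -0.0
```

Run:
```python
from asc import *
s,M,h=st()
d=cap('scene','s12.png'); asc(d['img'],183,226,310,350)
w=wpose(cap('wrist','w12.png'),s)
from fit import faces
P=faces(.008,.046,0); print(proj(w,P[1][[1,3,5,7]]).round(1).tolist())
asc(w['img'],100,200,210,430,1)
```

```text
t15.20 pos [0.519  0.0498 0.137 ] tray [0.0094 0.0503] jaw 105.71 tool x [-0.    -0.001 -1.   ] q [-0.04  0.27  1.77 -0.    1.11 -1.88] w -0.0 F [ 0.2 -0.2 -1.1]
     0         5         0         5         0         5         0         5          310
183 ...............WWWWWWWWWWWWWWWWWWWWWWW..........................................
184 ................WWWWWWWWWWWWWWWWWWWWWWW.........................................
185 .................WWWWWWWWWWWWWWWWWWWWWW.........................................
186 .................WWWWWWWWWWWWWWWWWWWWWWW........................................
187 ..................WWWWWWWWWWWWWWWWWWWWWWW.....W.................................
188 ......aaa..........WWWWWWWWWWWWWWWWWWWWWWW..aaaW................................
189 ......aaaa..........WWWWWWWWWWWWWWWWWWWWWWWaaaaaWW..............................
190 ......aaaa..........WWWWWWWWWWWWWWWWWWWWWWWaaaaa................................
191 ......aaaaa..........WWWWWWWWWWWWWWWWWWWWWWWaaaaa...............................
192 ......aaaaa...........WWWWWWWWWWWWWWWWWWWWWWWaaaaa.............................
[... 24901 characters left out ...]
.........................
197 aaaaaaaaaaaaaaaaaaaaaaaaaaaaaaaaWWWWWWWWWWWWWWWWWWWWWWWWWWWWWWWWWWWWWWWWWWWWWWWWWaaaaaaaaaaaaaaaaaaaWWWWW...................................................................................................................
198 aaaaaaaaaaaaaaaaaaaaaaaaaaaaaaaaaWWWWWWWWWWWWWWWWWWWWWWWWWWWWWWWWWWWWWWWWWWWWWWWWaaaaaaaaaaaaaaaaaaaWWWWW...................................................................................................................
199 aaaaaaaaaaaaaaaaaaaaaaaaaaaaaaaaaWWWWWWWWWWWWWWWWWWWWWWWWWWWWWWWWWWWWWWWWWWWWWWWWaaaaaaaaaaaaaaaaaaaWWWWW...................................................................................................................
```

Call:
{"method": "step_arm", "body": {
  "increments": [
    {"grip": 0, "delta_pos": [0, 0, -0.03], "twist": 0},
    {"grip": 0, "delta_pos": [0, 0, -0.025], "twist": 0},
    {"grip": 0, "delta_pos": [0, 0, -0.013], "twist": 0},
    {"grip": 0, "delta_pos": [0, 0, 0], "twist": 0},
    {"grip": 0, "delta_pos": [0, 0, 0], "twist": 0}
  ]
}}

```text
clock: 15.72
position: [0.5188, 0.0494, 0.0684]
ee_rot: [0.7, -0.096, 0.701, 0.096]
contact_force: [0.6, 0.1, 0.3]
width: 0.0002
```

Call:
{"method": "step_arm", "body": {
  "increments": [
    {"grip": 0, "delta_pos": [0.0012, -0.0043, 0], "twist": 0},
    {"grip": 0, "delta_pos": [0.0012, -0.0043, 0], "twist": 0},
    {"grip": 0, "delta_pos": [0.0012, -0.0043, 0], "twist": 0},
    {"grip": 0, "delta_pos": [0.0012, -0.0043, 0], "twist": 0},
    {"grip": 0, "delta_pos": [0, 0, 0], "twist": 0}
  ]
}}

```text
clock: 16.13
position: [0.5248, 0.0317, 0.0698]
ee_rot: [0.701, -0.096, 0.7, 0.096]
contact_force: [-0.4, -0.4, -0.6]
width: 0.0
```

Call:
{"method": "step_arm", "body": {
  "increments": [
    {"grip": 0, "delta_pos": [0.0012, -0.0043, 0], "twist": 0},
    {"grip": 0, "delta_pos": [0.0012, -0.0043, 0], "twist": 0},
    {"grip": 0, "delta_pos": [0, 0, 0], "twist": 0}
  ]
}}

```text
clock: 16.38
position: [0.526, 0.0259, 0.0709]
ee_rot: [0.701, -0.094, 0.7, 0.097]
contact_force: [-3.6, 7.4, 12.1]
width: -0.0002
```

Run:
```python
from asc import *
s,M,h=st()
d=cap('scene','s13.png'); asc(d['img'],190,226,305,350,1)
```

```text
t16.38 pos [0.526  0.0259 0.0709] tray [0.0097 0.0254] jaw 105.52 tool x [-0.     0.005 -1.   ] q [-0.09  0.35  1.84  0.01  0.95 -1.93] w -0.0002 F [-3.6  7.4 12.1]
     5    0    5    0    5    0    5    0    5     305
190 ........aa...aaaaaaaaaaa##aaaaa#.............
191 ........aaa...aaaaaaaaaa##aaaaaa.............
192 ........aaa...aaaaaaaaaaaaaaaa...............
193 ........aaa...aWWWW.WWWWWWaa.aa..............
194 ........aaaaaaaWWWWWWWWWWWaaaaaW.............
195 ........aaaaaaaWWWWWWWWWWWWaaaaW.............
196 .....aaaaaaaaaaWWWWWWWWWWWWaaaaaW............
197 aaaaaaaaaaaaaaaaWWWWWWWWWWWWaaaa.............
198 aaaaaaaaaaaaaaaaWWWWWWWWWWWWaaaaW............
199 aaaaaaaaaaaaaaaaWWWWWWWWWWWWaaaaaW...........
200 aaaaaaaaaaaaaaaaaWWWWWWWWWWWWaaaaW...........
201 aaaaaaaaaaaaaaaaaWWWWWWWWWWWWaaaaaW..........
202 aaaaaaaaaaaaaaaaaWWWWWWWWWWWWWaaaaW..........
203 aaaaaaaaaaaaaaaaaaWWWWWWWWWWWWaaaaaW.........
204 aaaaaaaaaaaaaaaaaaWWWWWWWWWWWWaaaaa..........
205 aaaaaaaaaaaaaaaaaaWWWWWWWWWWWWWaaaaW.........
206 aaaaaaaaaaaaaaaaaaaWWWWWWWWWWWWaaaaaW........
207 aaaaaaaaaaaaaaaaaaaWWWWWWW
[... 219 characters left out ...]

212 aaaaaaaaaaaaaaaaaaaaaaaaaaaaaaaaaaaaaaW......
213 aaaaaaaaaaaaaaaaaaaaaaaaaaaaaaaaaaaaaaaW.....
214 aaaaaaaaaaaaaaaaaaaaaaaaaaaaaaaaaaaaaaaW.....
215 aaaaaaaaaaaaaaaaaaaaaaaaaaaaaaaaaaaaaaaaW....
216 aaaaaaaaaaaaaaaaaaWaaaaaaaaaaaaaaaaaaaaa.....
217 aaaaaaaaaaaaaaaaaWWWaaaaaaaaaaaaaaaaaaaaa....
218 aaaaaaaaaaaaaaaaaaWWaaaaaaaaaaaaaaaaaaaa.....
219 aaaaaaaaaaaaaaaaaaaaaaaaaaaaaaaaaaaaaaaa.....
220 aaaaaaaaaaaaaaaaaaaaaaaaaaaaaaaaaaaaaaaa.....
221 aaaaaaaaaaaaaaaaaaaaaaaaaaaaaaaaaaaaaaaa.....
222 aaaaaaaaaaaaaaaaaaaaaaaaaaaaaaaa.............
223 aaaaaaaaaaaaaaaaaaaaaaaa.....................
224 aaaaaaaaaaaaaaaa.............................
225 WWaaaaaa.....................................
```

Call:
{"method": "step_arm", "body": {
  "increments": [
    {"grip": 0, "delta_pos": [-0.0027, 0.0096, 0], "twist": 0},
    {"grip": 0, "delta_pos": [0, 0, -0.005], "twist": 0},
    {"grip": 0, "delta_pos": [0, 0, -0.005], "twist": 0},
    {"grip": 0, "delta_pos": [0.0012, -0.0043, 0], "twist": 0},
    {"grip": 0, "delta_pos": [0.0012, -0.0043, 0], "twist": 0},
    {"grip": 0, "delta_pos": [0.0012, -0.0043, 0], "twist": 0},
    {"grip": 0, "delta_pos": [0, 0, 0], "twist": 0}
  ]
}}

```text
clock: 17.02
position: [0.5278, 0.0194, 0.0589]
ee_rot: [0.701, -0.096, 0.7, 0.096]
contact_force: [0.5, -0.2, 0.0]
width: -0.0003
```

Call:
{"method": "step_arm", "body": {
  "increments": [
    {"grip": 0, "delta_pos": [0.0012, -0.0043, 0], "twist": 0},
    {"grip": 0, "delta_pos": [0.0012, -0.0043, 0], "twist": 0},
    {"grip": 0, "delta_pos": [0, 0, 0], "twist": 0}
  ]
}}

```text
clock: 17.27
position: [0.5303, 0.011, 0.0592]
ee_rot: [0.701, -0.097, 0.7, 0.096]
contact_force: [-0.3, -0.3, 0.5]
width: 0.0003
```

Run:
```python
from asc import *
s,M,h=st()
d=cap('scene','s14.png'); asc(d['img'],190,226,305,350,1)
```

```text
t17.27 pos [0.5303 0.011  0.0592] tray [0.0097 0.0098] jaw 105.63 tool x [ 0.001 -0.001 -1.   ] q [-0.11  0.37  1.85 -0.    0.93 -1.95] w 0.0003 F [-0.3 -0.3  0.5]
     5    0    5    0    5    0    5    0    5     305
190 ..aaaaaaaaaaaaaWWa##.aaaaa#.aW...............
191 ...aaaaaaaaaaaaaWa##.aaaaa#.aaW..............
192 ...aaaaaaaaaaaaaaa##.aaaaa#.aa...............
193 ...aaaaaaaaaaaWaa.##.aaaaa#.aaW..............
194 ...aaaaaaaaaaaaW.a##.aaaaa#.aaaW.............
195 ...aaaaaaaaaaaaWWa.#.aaaaa#aaaaW.............
196 ...aaaaaaaaaaaaWWWa#aaaaaaaaaaaaW............
197 aaaaaaaaaaaaaaaaWWWaaaa.aaaaaaaa.............
198 aaaaaaaaaaaaaaaaWWWaaaaaaaaaaaaaW............
199 aaaaaaaaaaaaaaaaWWWWaaWWaaaaaaaaaW...........
200 aaaaaaaaaaaaaaaaaWWWWWWWaaaaaaaaaW...........
201 aaaaaaaaaaaaaaaaaWWWWWWWWaaaaaaaaaW..........
202 aaaaaaaaaaaaaaaaaaWWWWWWWaaaaaaaaaW..........
203 aaaaaaaaaaaaaaaaaaWWWWWWWaaaaaaaaaaW.........
204 aaaaaaaaaaaaaaaaaaWWWWWWWWaaaaaaaaa..........
205 aaaaaaaaaaaaaaaaaaaWWWWWWWaaaaaaaaaW.........
206 aaaaaaaaaaaaaaaaaaaWWWWWWWaaaaaaaaaaW........
207 aaaaaaaaaaaaaaaaaaaWWWWWWWW
[... 218 characters left out ...]

212 aaaaaaaaaaaaaaaaaaaaaaaaWWWWWaaaaaaaaaW......
213 aaaaaaaaaaaaaaaaaaaaaaaaaWWWWaaaaaaaaaaW.....
214 aaaaaaaaaaaaaaaaaaaaaaaaaaWWWWaaaaaaaaaW.....
215 aaaaaaaaaaaaaaaaaaaaaaaaaaaWWWaaaaaaaaaaW....
216 aaaaaaaaaaaaaaaaaaaaaaaaaaaWWWaaaaaaaaaa.....
217 aaaaaaaaaaaaaaaaaaWaaaaaaaaaWWWaaaaaaaaa.....
218 aaaaaaaaaaaaaaaaaaWWaaaaaaaaaWWaaaaaaaaa.....
219 aaaaaaaaaaaaaaaaaaaaaaaaaaaaaaaaaaaaaaaa.....
220 aaaaaaaaaaaaaaaaaaaaaaaaaaaaaaaaaaaaaaaa.....
221 aaaaaaaaaaaaaaaaaaaaaaaaaaaaaaaaaaaaaaaa.....
222 aaaaaaaaaaaaaaaaaaaaaaaaaaaaaaaa.............
223 aaaaaaaaaaaaaaaaaaaaaaaa.....................
224 aaaaaaaaaaaaaaaa.............................
225 aaaaaaaa.....................................
```

Call:
{"method": "step_arm", "body": {
  "increments": [
    {"grip": 0, "delta_pos": [0, 0, 0.03], "twist": 0},
    {"grip": 0, "delta_pos": [0, 0, 0.035], "twist": 0},
    {"grip": 0, "delta_pos": [0, 0, 0.035], "twist": 0},
    {"grip": 0, "delta_pos": [0, 0, 0.03], "twist": 0},
    {"grip": 0, "delta_pos": [0, 0, 0], "twist": 0},
    {"grip": 0, "delta_pos": [0, 0, 0], "twist": 0}
  ]
}}

```text
clock: 17.82
position: [0.5308, 0.012, 0.191]
ee_rot: [0.702, -0.097, 0.699, 0.096]
contact_force: [0.1, -0.9, -1.3]
width: 0.0
```

Run:
```python
from asc import *
s,M,h=st()
d=cap('scene','s15.png'); asc(d['img'],180,226,280,350,1)
w=wpose(cap('wrist','w15.png'),s); asc(w['img'][::4,::3],20,80,55,150,1)
def box(y0,y1,z,x0=-.07,x1=.09): return proj(w,[[*t2w(x,y),z] for x in(x0,x1) for y in(y0,y1)]).round(0).tolist(), proj(d,[[*t2w(x,y),z] for x in(x0,x1) for y in(y0,y1)]).round(0).tolist()
print('expected C web top y -69..-9',box(-.069,-.009,.05)); print('AB outline',box(-.0755,.0435,.046))
```

```text
t17.82 pos [0.5308 0.012  0.191 ] tray [0.0104 0.0106] jaw 105.66 tool x [ 0.005 -0.001 -1.   ] q [-0.11  0.23  1.67 -0.    1.24 -1.95] w 0.0 F [ 0.1 -0.9 -1.3]
     0    5    0    5    0    5    0    5    0    5    0    5    0    5     280
180 .................................................WWWWWWWW.............
181 .................................................aWWWWWWW.............
182 .................................................aWWWWWWW.............
183 ..................................................WWWWWWWW............
184 ...................................................WWWWWWW............
185 ..................................................aWWWWWWWW...........
186 ..................................................aaWWWWWWW...........
187 .................................................aaaWWWWWWWW..........
188 .................................aa.............aaaaWWWWWWWW..........
189 .................................aa.............aaaaaWWWWWWWW.........
190 .................................aaaaaa........aaaaaaWWWWWWWW.........
191 ..............................
[... 8240 characters left out ...]
6 ....................#...############################################.###..##############.......
77 ...................#######################################################################.....
78 ................#############################################################################..
79 ............##.####################################.###########################################
expected C web top y -69..-9 ([[239.0, 108.0], [302.0, 108.0], [252.0, 256.0], [305.0, 256.0]], [[295.0, 187.0], [315.0, 185.0], [304.0, 219.0], [326.0, 216.0]])
AB outline ([[234.0, 108.0], [356.0, 108.0], [247.0, 254.0], [351.0, 254.0]], [[293.0, 188.0], [332.0, 184.0], [301.0, 220.0], [345.0, 215.0]])
```

Run:
```python
from fit import *
from scipy.optimize import least_squares
d=ld('s15'); s,M,h=st(); w=wpose(ld('w15'),s)
for r in(110,160,220): 
    g=w['img'][r].astype(int); print(r,[(c,g[c].tolist()) for c in range(320,380,4)])
def res(p):
    P=faces(*p)
    q=proj(d,[P[1][7],P[1][5],P[1][3],P[1][1]]); k=proj(w,[P[1][3],P[1][1]])
    return np.r_[q[0]-[339.3,205.3],q[1]-[347.5,208.5],(k[:,0]-[336,366])/2.,(k[:,1]-[108,108])/2]
for t in(20,35,50):
    f=least_squares(res,[.02,.05,np.radians(t),.01,0.]); print(f.x.round(4),np.degrees(f.x[2]).round(1),f.cost,f.fun.round(1))
P=faces(*f.x); 
for p in P: print([(*w2t(q[:2]).round(4),q[2].round(4)) for q in p[4:]])
```

```text
t17.92 pos [0.5287 0.0122 0.1882] tray [0.0085 0.0115] jaw 105.66 tool x [-0.002  0.    -1.   ] q [-0.11  0.24  1.67 -0.    1.24 -1.95] w -0.0002 F [-1.2  0.1 -0.7]
110 [(320, [153, 147, 126]), (324, [155, 147, 127]), (328, [151, 143, 123]), (332, [145, 137, 117]), (336, [161, 155, 132]), (340, [245, 244, 233]), (344, [245, 245, 235]), (348, [245, 244, 232]), (352, [244, 242, 227]), (356, [245, 244, 233]), (360, [245, 243, 231]), (364, [244, 243, 230]), (368, [238, 223, 175]), (372, [230, 198, 128]), (376, [229, 195, 125])]
160 [(320, [153, 149, 131]), (324, [154, 151, 132]), (328, [148, 145, 125]), (332, [146, 142, 123]), (336, [208, 209, 182]), (340, [245, 246, 238]), (344, [245, 246, 239]), (348, [245, 245, 236]), (352, [245, 245, 235]), (356, [245, 245, 237]), (360, [245, 244, 233]), (364, [245, 244, 234]), (368, [230, 200, 131]), (372, [232, 203, 134]), (376, [226, 193, 127])]
220 [(320, [154, 151, 131]), (324, [154, 149, 130]), (328, [146, 142, 124]), (332, [145, 142, 123]), (336, [239, 239, 225]), (340, [245, 245, 237]), (344, [245, 245, 235]), (348, [245, 244, 233]), (352, [2
[... 515 characters left out ...]
oat64(0.0119)), (np.float64(0.0878), np.float64(0.0519), np.float64(0.0618)), (np.float64(0.0879), np.float64(0.0152), np.float64(0.0142)), (np.float64(0.0878), np.float64(0.0486), np.float64(0.064))]
[(np.float64(0.0878), np.float64(0.0497), np.float64(0.0584)), (np.float64(0.0878), np.float64(0.0519), np.float64(0.0618)), (np.float64(0.0878), np.float64(0.0214), np.float64(0.0774)), (np.float64(0.0878), np.float64(0.0236), np.float64(0.0807))]
[(np.float64(0.0878), np.float64(0.0185), np.float64(0.0119)), (np.float64(0.0878), np.float64(0.0207), np.float64(0.0152)), (np.float64(0.0879), np.float64(-0.0098), np.float64(0.0309)), (np.float64(0.0879), np.float64(-0.0075), np.float64(0.0342))]
```

Call:
{"method": "step_arm", "body": {
  "increments": [
    {"grip": 0, "delta_pos": [-0.0083, 0.0322, 0], "twist": 0},
    {"grip": 0, "delta_pos": [-0.0083, 0.0322, 0], "twist": 0},
    {"grip": 0, "delta_pos": [0, 0, -0.03], "twist": 0},
    {"grip": 0, "delta_pos": [0, 0, -0.035], "twist": 0},
    {"grip": 0, "delta_pos": [0, 0, -0.035], "twist": 0},
    {"grip": 0, "delta_pos": [0, 0, -0.025], "twist": 0},
    {"grip": 0, "delta_pos": [0, 0, -0.009], "twist": 0},
    {"grip": 0, "delta_pos": [0, 0, 0], "twist": 0},
    {"grip": 0, "delta_pos": [0, 0, 0], "twist": 0}
  ]
}}

```text
clock: 18.67
position: [0.5128, 0.0766, 0.0546]
ee_rot: [0.7, -0.096, 0.701, 0.096]
contact_force: [-0.2, 0.1, 0.3]
width: -0.0003
```

Run:
```python
from h import *
st()
```

```text
t18.67 pos [0.5128 0.0766 0.0546] tray [0.0106 0.0777] jaw 105.65 tool x [-0.002  0.    -1.   ] q [ 0.01  0.36  1.88  0.    0.91 -1.83] w -0.0003 F [-0.2  0.1  0.3]
```

Call:
{"method": "step_arm", "body": {
  "increments": [
    {"grip": 0, "delta_pos": [0.0012, -0.0043, 0], "twist": 0},
    {"grip": 0, "delta_pos": [0.0012, -0.0043, 0], "twist": 0},
    {"grip": 0, "delta_pos": [0.0012, -0.0043, 0], "twist": 0},
    {"grip": 0, "delta_pos": [0.0012, -0.0043, 0], "twist": 0},
    {"grip": 0, "delta_pos": [0, 0, 0], "twist": 0}
  ]
}}

```text
clock: 19.08
position: [0.5189, 0.0609, 0.0583]
ee_rot: [0.702, -0.094, 0.699, 0.097]
contact_force: [-4.2, 7.5, 15.0]
width: -0.0004
```

Call:
{"method": "step_arm", "body": {
  "increments": [
    {"grip": 0, "delta_pos": [0.0012, -0.0043, 0], "twist": 0},
    {"grip": 0, "delta_pos": [0.0012, -0.0043, 0], "twist": 0},
    {"grip": 0, "delta_pos": [0, 0, 0], "twist": 0}
  ]
}}

```text
clock: 19.33
position: [0.5217, 0.0503, 0.0569]
ee_rot: [0.702, -0.096, 0.699, 0.096]
contact_force: [0.9, 0.9, 0.8]
width: 0.0001
```

Run:
```python
from asc import *
st()
d=cap('scene','s16.png'); asc(d['img'],182,224,310,352,1)
```

```text
t19.33 pos [0.5217 0.0503 0.0569] tray [0.012 0.05 ] jaw 105.62 tool x [ 0.004 -0.    -1.   ] q [-0.04  0.36  1.87  0.    0.91 -1.88] w 0.0001 F [0.9 0.9 0.8]
     0    5    0    5    0    5    0    5    0  310
182 ............WWWWWWaa######################
183 .............WWWWWWaa##################..#
184 .............aWWaaWWWa################....
185 .............aaaaaaaaaa#..###########.....
186 ..............aaaaaaaaaa...####.#.a##.....
187 ..............aaaaaaaaaa...###aaaaa.......
188 ...aa.........aaaaaaaaaaa..###aaaaa.......
189 ...aa..........aaaaaaaaaa..###aa.aa.a.....
190 ...aa..........aaaaaaaaaaaa###aa.aa.......
191 ...aaa.........aWWaaaaaaaaa###aa.aa#......
192 ...aaaa........aWWWWWWWaaaa###aa.aa#......
193 ...aaaaaaaaaaaaaWWWWWWWWWWWa#.aaaaa#......
194 ...aaaaaaaaaaaaaaWWWWWWWWWWWa#aaaaa#......
195 ...aaaaaaaaaaaaaaWWWWWWWWWWWa#aa.aa.......
196 .aaaaaaaaaaaaaaaaaWWWWWWWWWWWaaa.a........
197 aaaaaaaaaaaaaaaaaaWWWWWWWWWWWaaaa.........
198 aaaaaaaaaaaaaaaaaaWWWWWWWWWWWW............
199 aaaaaaaaaaaaaaaaaaaWWWWWWWWWWW............
200 aaaaaaaaaaaaaaaaaaaWWWWWWWWWWWW........
[... 384 characters left out ...]
aaaaaaaaaaaaaaaaaaaaaaaaaaaaaaaaa.........
210 aaaaaaaaaaaaaaaaaaaaaaaaaaaaaaaaWW........
211 aaaaaaaaaaaaaaaaaaaaaaaaaaaaaaaaWW........
212 aaaaaaaaaaaaaaaaaaaaaaaaaaaaaaaaaW........
213 aaaaaaaaaaaaaaaaaaaaaaaaaaaaaaaaaaW.......
214 aaaaaaaaaaaaaaaaaaaaaaaaaaaaaaaaaaW.......
215 aaaaaaaaaaaaaaaaaaaaaaaaaaaaaaaaaaaW......
216 aaaaaaaaaaaaaWaaaaaaaaaaaaaaaaaaaaa.......
217 aaaaaaaaaaaaWWWaaaaaaaaaaaaaaaaaaaa.......
218 aaaaaaaaaaaaaWWaaaaaaaaaaaaaaaaaaaa.......
219 aaaaaaaaaaaaaaaaaaaaaaaaaaaaaaaaaaa.......
220 aaaaaaaaaaaaaaaaaaaaaaaaaaaaaaaaaaa.......
221 aaaaaaaaaaaaaaaaaaaaaaaaaaaaaaaaaaa.......
222 aaaaaaaaaaaaaaaWWWWWaaaaaaa...............
223 aaaaaaaaaaaaaaaaWWWWW.....................
```

Call:
{"method": "step_arm", "body": {
  "increments": [
    {"grip": 0, "delta_pos": [0.0012, -0.0043, -0.001], "twist": 0},
    {"grip": 0, "delta_pos": [0.0012, -0.0043, -0.001], "twist": 0},
    {"grip": 0, "delta_pos": [0.0012, -0.0043, 0], "twist": 0},
    {"grip": 0, "delta_pos": [0, 0, 0], "twist": 0}
  ]
}}

```text
clock: 19.72
position: [0.524, 0.0368, 0.0527]
ee_rot: [0.7, -0.096, 0.701, 0.096]
contact_force: [0.4, 0.3, -0.2]
width: 0.0001
```

Run:
```python
from asc import *
st()
d=cap('scene','s17.png'); asc(d['img'],192,212,310,352,1)
```

```text
t19.72 pos [0.524  0.0368 0.0527] tray [0.0107 0.0364] jaw 105.62 tool x [-0.    -0.001 -1.   ] q [-0.06  0.37  1.87 -0.    0.91 -1.9 ] w 0.0001 F [ 0.4  0.3 -0.2]
     0    5    0    5    0    5    0    5    0  310
192 ...aaa....aaaaaaaaaaaa###aaaaa.a..........
193 ...aaa....aaaaaaaWWWWWa##aa.aa.a..........
194 ...aaaaaaaaWWWWWWWWWWWa.#aa.aa.a..........
195 ...aaaaaaaaWWWWWWWWWWWWa#aa.aa#...........
196 .aaaaaaaaaaWWWWWWWWWWWWaaaa.aaa...........
197 aaaaaaaaaaaaWWWWWWWWWWWaaaa.a.............
198 aaaaaaaaaaaaWWWWWWWWWWWWaaa.a.............
199 aaaaaaaaaaaaWWWWWWWWWWWWWaaa..............
200 aaaaaaaaaaaaaWWWWWWWWWWWWaaaW.............
201 aaaaaaaaaaaaaWWWWWWWWWWWWWaaaW............
202 aaaaaaaaaaaaaWWWWWWWWWWWWWaaaW............
203 aaaaaaaaaaaaaaWWWWWWWWWWWWaaaaW...........
204 aaaaaaaaaaaaaaWWWWWWWWWWWWWaaa............
205 aaaaaaaaaaaaaaWWWWWWWWWWWWWaaaW...........
206 aaaaaaaaaaaaaaaWWWWWWWWWWWWWaaaW..........
207 aaaaaaaaaaaaaaaWWWWWWWWWWWWaaaaW..........
208 aaaaaaaaaaaaaaaaWWWWaaaaaaaaaaaaW.........
209 aaaaaaaaaaaaaaaaaaaaaaaaaaaaaaaaW.........
210 aaaaaaaaaaaaaaaaaaaaaaaaaaaaaaaaWW........
211 aaaaaaaaaaaaaaaaaaaaaaaaaaaaaaaaaW........
```

Call:
{"method": "step_arm", "body": {
  "increments": [
    {"grip": 0, "delta_pos": [0.0012, -0.0043, 0], "twist": 0},
    {"grip": 0, "delta_pos": [0.0012, -0.0043, 0], "twist": 0},
    {"grip": 0, "delta_pos": [0, 0, 0], "twist": 0}
  ]
}}

```text
clock: 20.02
position: [0.5264, 0.0288, 0.0531]
ee_rot: [0.701, -0.096, 0.701, 0.096]
contact_force: [-0.1, 1.4, -0.8]
width: -0.0002
```

Run:
```python
from asc import *
st()
d=cap('scene','s18.png'); asc(d['img'],192,224,305,347,1)
```

```text
t20.02 pos [0.5264 0.0288 0.0531] tray [0.0108 0.028 ] jaw 105.64 tool x [ 0. -0. -1.] q [-0.08  0.37  1.86 -0.    0.91 -1.92] w -0.0002 F [-0.1  1.4 -0.8]
     5    0    5    0    5    0    5    0    5  305
192 ........aaaaaaaaaaaaaaaa.##aaaaa.#........
193 ........aaaaaaaaaaaaaaWWa##aaaaa.#........
194 ........aaaaaaaaWWWWWWWWa.#aaaaa..........
195 ........aaaaaWWWWWWWWWWWaa#aaaaa#.........
196 .....aaaaaaaaWWWWWWWWWWWWa#aa.aa#.........
197 aaaaaaaaaaaaaaWWWWWWWWWWWaaaa.aa..........
198 aaaaaaaaaaaaaaWWWWWWWWWWWWaaa.aaW.........
199 aaaaaaaaaaaaaaWWWWWWWWWWWWaaa.aaaW........
200 aaaaaaaaaaaaaaaWWWWWWWWWWWaaaaaaaW........
201 aaaaaaaaaaaaaaaWWWWWWWWWWWWaaaaaaaW.......
202 aaaaaaaaaaaaaaaWWWWWWWWWWWWaaaaaaaW.......
203 aaaaaaaaaaaaaaaaWWWWWWWWWWWWaaaaaaaW......
204 aaaaaaaaaaaaaaaaWWWWWWWWWWWWaaaaaaa.......
205 aaaaaaaaaaaaaaaaWWWWWWWWWWWWaaaaaaaW......
206 aaaaaaaaaaaaaaaaaWWWWWWWWWWWaaaaaaaaW.....
207 aaaaaaaaaaaaaaaaaWWWWWWaaaaaaaaaaaaaW.....
208 aaaaaaaaaaaaaaaaaWWWaaaaaaaaaaaaaaaaaW....
209 aaaaaaaaaaaaaaaaaaaaaaaaaaaaaaaaaaaaaW....
210 aaaaaaaaaaaaaaaaaaaaaaaaaaaaaaaaaaaaaWW...
211 aaaaaaaaaaaaaaaaaaaaaaaaaaaaaaaaaaaaaaW...
212 aaaaaaaaaaaaaaaaaaaaaaaaaaaaaaaaaaaaaaW...
213 aaaaaaaaaaaaaaaaaaaaaaaaaaaaaaaaaaaaaaaW..
214 aaaaaaaaaaaaaaaaaaaaaaaaaaaaaaaaaaaaaaaW..
215 aaaaaaaaaaaaaaaaaaaaaaaaaaaaaaaaaaaaaaaaW.
216 aaaaaaaaaaaaaaaaaaaaaaaaaaaaaaaaaaaaaaaa..
217 aaaaaaaaaaaaaaaaaaWaaaaaaaaaaaaaaaaaaaaa..
218 aaaaaaaaaaaaaaaaaaWWaaaaaaaaaaaaaaaaaaaa..
219 aaaaaaaaaaaaaaaaaaaaaaaaaaaaaaaaaaaaaaaa..
220 aaaaaaaaaaaaaaaaaaaaaaaaaaaaaaaaaaaaaaaa..
221 aaaaaaaaaaaaaaaaaaaaaaaaaaaaaaaaaaaaaaaa..
222 aaaaaaaaaaaaaaaaaaaaaaaaaaaaaaaa..........
223 aaaaaaaaaaaaaaaaaaaaaaaa..................
```

Call:
{"method": "step_arm", "body": {
  "increments": [
    {"grip": 0, "delta_pos": [0.0012, -0.0043, 0], "twist": 0},
    {"grip": 0, "delta_pos": [0.0012, -0.0043, 0], "twist": 0},
    {"grip": 0, "delta_pos": [0, 0, 0], "twist": 0}
  ]
}}

```text
clock: 20.32
position: [0.5293, 0.0199, 0.0533]
ee_rot: [0.701, -0.097, 0.7, 0.096]
contact_force: [0.0, 0.7, 0.9]
width: -0.0003
```

Run:
```python
from asc import *
st()
d=cap('scene','s19.png'); asc(d['img'],192,224,300,347,1)
```

```text
t20.32 pos [0.5293 0.0199 0.0533] tray [0.0111 0.0186] jaw 105.65 tool x [ 0.001 -0.001 -1.   ] q [-0.09  0.37  1.86 -0.    0.91 -1.94] w -0.0003 F [0.  0.7 0.9]
     0    5    0    5    0    5    0    5    0    5  300
192 ............aaaaaaaaaaaaaa##.aaaaa#............
193 ............aaaaaaaaaaaaaa##.aaaaa#a...........
194 ............aaaaaaaaaaaaWa##.aa.aa#a...........
195 ............aaaaaaaaaaaaWa##.aaaaa#aW..........
196 ...........aaaaaaaaaaaaaaaa#.aa.aa#aaW.........
197 ..aaaaaaaaaaaaaaaaaaaaaaaWa#.aa.aaaaa..........
198 aaaaaaaaaaaaaaaaaaaaaaaaaWWaaaa.aaaaa..........
199 aaaaaaaaaaaaaaaaaaaaaaaaaaWWaaa.aaaaaaW........
200 aaaaaaaaaaaaaaaaaaaaaaaaaaWWWaaaaaaaaaW........
201 aaaaaaaaaaaaaaaaaaaaaaaaaaaWWWaaaaaaaaaW.......
202 aaaaaaaaaaaaaaaaaaaaaaaaaaaWWWaaaaaaaaaW.......
203 aaaaaaaaaaaaaaaaaaaaaaaaaaaWWWWaaaaaaaaaW......
204 aaaaaaaaaaaaaaaaaaaaaaaaaaaaWWWaaaaaaaaa.......
205 aaaaaaaaaaaaaaaaaaaaaaaaaaaaWWWaaaaaaaaaW......
206 aaaaaaaaaaaaaaaaaaaaaaaaaaaaWWWWaaaaaaaaaW.....
207 aaaaaaaaaaaaaaaaaaaaaaaaaaaaaWWWaaaaaaaaaW.....
208 aaaaaaaaaaaaaaaaaaaaaaaaaaaaaWWWaaaaaaaaaaW....
209 aaaaaaaaaaaaaaaaaaaaaaaaaaaaaaWWWaaaaaaaaaW....
210 aaaaaaaaaaaaaaaaaaaaaaaaaaaaaaaWWaaaaaaaaaWW...
211 aaaaaaaaaaaaaaaaaaaaaaaaaaaaaaaWWWaaaaaaaaaW...
212 WaaaaaaaaaaaaaaaaaaaaaaaaaaaaaaaWWaaaaaaaaaW...
213 WaaaaaaaaaaaaaaaaaaaaaaaaaaaaaaaWWaaaaaaaaaaW..
214 WaaaaaaaaaaaaaaaaaaaaaaaaaaaaaaaaWWaaaaaaaaaW..
215 WaaaaaaaaaaaaaaaaaaaaaaaaaaaaaaaaWaaaaaaaaaaaW.
216 aWaaaaaaaaaaaaaaaaaaaaaaaaaaaaaaaaWaaaaaaaaaa..
217 aWaaaaaaaaaaaaaaaaaaaaaWaaaaaaaaaaWaaaaaaaaaa..
218 aWaaaaaaaaaaaaaaaaaaaaaWWaaaaaaaaaaaaaaaaaaaa..
219 aWaaaaaaaaaaaaaaaaaaaaaaaaaaaaaaaaaWaaaaaaaaa..
220 .aWaaaaaaaaaaaaaaaaaaaaaaaaaaaaaaaaaaaaaaaaaa..
221 .aWaaaaaaaaaaaaaaaaaaaaaaaaaaaaaaaaaaaaaaaaaa..
222 .aaaaaaaaaaaaaaaaaaaaaaaaaaaaaaaaaaaa..........
223 .aaaaaaaaaaaaaaaaaaaaaaaaaaaa..................
```

Call:
{"method": "step_arm", "body": {
  "increments": [
    {"grip": 0, "delta_pos": [0, 0, 0.03], "twist": 0},
    {"grip": 0, "delta_pos": [0, 0, 0.035], "twist": 0},
    {"grip": 0, "delta_pos": [0, 0, 0.035], "twist": 0},
    {"grip": 0, "delta_pos": [-0.04, 0, 0.01], "twist": 0},
    {"grip": 0, "delta_pos": [-0.04, 0, 0.01], "twist": 0},
    {"grip": 0, "delta_pos": [-0.04, 0, 0.01], "twist": 0},
    {"grip": 0, "delta_pos": [-0.03, 0, 0.01], "twist": 0},
    {"grip": 0, "delta_pos": [0, 0, 0], "twist": 0},
    {"grip": 0, "delta_pos": [0, 0, 0], "twist": 0}
  ]
}}

```text
clock: 21.12
position: [0.3777, 0.0205, 0.1938]
ee_rot: [0.701, -0.097, 0.7, 0.096]
contact_force: [0.6, 0.7, -0.4]
width: -0.0
```

Run:
```python
from asc import *
s,M,h=st()
d=cap('scene','s20.png'); asc(d['img'],178,224,285,350,1)
t=cap('top','t20.png'); asc(t['img'],165,262,280,372,1)
for n,dd in(('scene',d),('top',t)):
    print(n,'C',proj(dd,[[*t2w(x,y),.05] for x in(-.07,.09) for y in(-.069,-.009)]).round(1).tolist(),'AB',proj(dd,[[*t2w(x,y),.046] for x in(-.07,.09) for y in(-.0755,.0435)]).round(1).tolist())
```

```text
t21.12 pos [0.3777 0.0205 0.1938] tray [-0.1346  0.0603] jaw 105.64 tool x [ 0.003 -0.001 -1.   ] q [-0.13 -0.    1.94 -0.    1.2  -1.97] w -0.0 F [ 0.6  0.7 -0.4]
     5    0    5    0    5    0    5    0    5    0    5    0    5     285
178 ...........................................WWWWWWW...............
179 ...........................................aWWWWWWW..............
180 ...........................................aWWWWWWWW.............
181 ............................................WWWWWWWW.............
182 ............................................aWWWWWWW.............
183 .............................................WWWWWWWW............
184 ..............................................WWWWWWW............
185 .............................................aWWWWWWWW...........
186 .............................................aaWWWWWWW...........
187 ............................................aaaWWWWWWWW..........
188 ............................aa.............aaaaWWWWWWWWW.........
189 ............................aa.............aaaaaWWWWWWWW.........
190 .................
[... 11449 characters left out ...]
........a.#.....................
258 .aaa....................................................aa..........a.##....................
259 aaaa....................................................aa..........a.##....................
260 aaaa....................................................aa..........a.##....................
261 aaa.....................................................aa..........a.###...................
scene C [[295.4, 186.8], [315.3, 184.6], [303.9, 218.7], [326.3, 216.0]] AB [[293.3, 188.1], [332.4, 183.9], [301.5, 220.2], [345.5, 214.8]]
top C [[356.1, 230.0], [334.8, 236.3], [338.9, 174.4], [318.0, 180.6]] AB [[358.3, 229.4], [316.2, 242.0], [341.1, 174.0], [299.8, 186.2]]
```

Call:
{"method": "step_arm", "body": {
  "increments": [
    {"grip": 0, "delta_pos": [0.0336, 0.014, 0], "twist": 0},
    {"grip": 0, "delta_pos": [0.0336, 0.014, 0], "twist": 0},
    {"grip": 0, "delta_pos": [0.0336, 0.014, 0], "twist": 0},
    {"grip": 0, "delta_pos": [0.0336, 0.014, 0], "twist": 0},
    {"grip": 0, "delta_pos": [0, 0, -0.03], "twist": 0},
    {"grip": 0, "delta_pos": [0, 0, -0.035], "twist": 0},
    {"grip": 0, "delta_pos": [0, 0, -0.035], "twist": 0},
    {"grip": 0, "delta_pos": [0, 0, -0.03], "twist": 0},
    {"grip": 0, "delta_pos": [0, 0, -0.008], "twist": 0},
    {"grip": 0, "delta_pos": [0, 0, 0], "twist": 0}
  ]
}}

```text
clock: 22.05
position: [0.5118, 0.0767, 0.0519]
ee_rot: [0.698, -0.096, 0.703, 0.097]
contact_force: [-0.1, 0.2, 0.8]
width: -0.0
```

Call:
{"method": "step_arm", "body": {
  "increments": [
    {"grip": 0, "delta_pos": [0, 0, 0], "twist": 0},
    {"grip": 0, "delta_pos": [0.0012, -0.0043, 0], "twist": 0},
    {"grip": 0, "delta_pos": [0.0012, -0.0043, 0], "twist": 0},
    {"grip": 0, "delta_pos": [0.0012, -0.0043, 0], "twist": 0},
    {"grip": 0, "delta_pos": [0.0012, -0.0043, 0], "twist": 0},
    {"grip": 0, "delta_pos": [0.0012, -0.0043, 0], "twist": 0},
    {"grip": 0, "delta_pos": [0.0012, -0.0043, 0], "twist": 0},
    {"grip": 0, "delta_pos": [0.0012, -0.0043, 0], "twist": 0},
    {"grip": 0, "delta_pos": [0, 0, 0], "twist": 0}
  ]
}}

```text
clock: 22.8
position: [0.5223, 0.0455, 0.056]
ee_rot: [0.701, -0.096, 0.7, 0.096]
contact_force: [1.0, -0.0, -0.1]
width: 0.0002
```

Run:
```python
from asc import *
st()
d=cap('scene','s21.png'); asc(d['img'],192,212,305,350,1)
```

```text
t22.80 pos [0.5223 0.0455 0.056 ] tray [0.0113 0.0452] jaw 105.62 tool x [ 0.002 -0.001 -1.   ] q [-0.05  0.36  1.87 -0.    0.91 -1.89] w 0.0002 F [ 1.  -0.  -0.1]
     5    0    5    0    5    0    5    0    5     305
192 ........aaa........WWWWWWWWaaaa##aaaaaa#.....
193 ........aaaaaaa..aaWWWWWWWWWWWaa#aaaaa.#.....
194 ........aaaaaaaaaaaWWWWWWWWWWWWa#aaaaa#......
195 ........aaaaaaaaaaaaWWWWWWWWWWWWaaaaaaa......
196 .....aaaaaaaaaaaaaaaWWWWWWWWWWWWaaaaaa.......
197 aaaaaaaaaaaaaaaaaaaaaWWWWWWWWWWWWaa.a........
198 aaaaaaaaaaaaaaaaaaaaaWWWWWWWWWWWW............
199 aaaaaaaaaaaaaaaaaaaaaWWWWWWWWWWWWW...........
200 aaaaaaaaaaaaaaaaaaaaaaWWWWWWWWWWWW...........
201 aaaaaaaaaaaaaaaaaaaaaaWWWWWWWWWWWWW..........
202 aaaaaaaaaaaaaaaaaaaaaaWWWWWWWWWWWWW..........
203 aaaaaaaaaaaaaaaaaaaaaaaWWWWWWWWWWWWW.........
204 aaaaaaaaaaaaaaaaaaaaaaaWWWWWWWWWWWWW.........
205 aaaaaaaaaaaaaaaaaaaaaaaaWWWWWWWWWWWW.........
206 aaaaaaaaaaaaaaaaaaaaaaaaWWWWWWWWWWWWW........
207 aaaaaaaaaaaaaaaaaaaaaaaaaaa.WaaWW.aWW........
208 aaaaaaaaaaaaaaaaaaaaaaaaaaaaaaaaaaaaWW.......
209 aaaaaaaaaaaaaaaaaaaaaaaaaaaaaaaaaaaaaW.......
210 aaaaaaaaaaaaaaaaaaaaaaaaaaaaaaaaaaaaaWW......
211 aaaaaaaaaaaaaaaaaaaaaaaaaaaaaaaaaaaaaaW......
```

Call:
{"method": "step_arm", "body": {
  "increments": [
    {"grip": 0, "delta_pos": [0.0012, -0.0043, -0.001], "twist": 0},
    {"grip": 0, "delta_pos": [0.0012, -0.0043, -0.001], "twist": 0},
    {"grip": 0, "delta_pos": [0.0012, -0.0043, 0], "twist": 0},
    {"grip": 0, "delta_pos": [0.0012, -0.0043, 0], "twist": 0},
    {"grip": 0, "delta_pos": [0.0012, -0.0043, 0], "twist": 0},
    {"grip": 0, "delta_pos": [0.0012, -0.0043, 0], "twist": 0},
    {"grip": 0, "delta_pos": [0.0012, -0.0043, 0], "twist": 0},
    {"grip": 0, "delta_pos": [0.0012, -0.0043, 0], "twist": 0},
    {"grip": 0, "delta_pos": [0, 0, 0], "twist": 0}
  ]
}}

```text
clock: 23.6
position: [0.5321, 0.0111, 0.0539]
ee_rot: [0.701, -0.097, 0.7, 0.096]
contact_force: [0.0, -0.6, 0.5]
width: -0.0002
```

Call:
{"method": "step_arm", "body": {
  "increments": [
    {"grip": 0, "delta_pos": [0.0012, -0.0043, 0], "twist": 0},
    {"grip": 0, "delta_pos": [0.0012, -0.0043, 0], "twist": 0},
    {"grip": 0, "delta_pos": [0, 0, 0], "twist": 0}
  ]
}}

```text
clock: 23.85
position: [0.5346, 0.0025, 0.0549]
ee_rot: [0.701, -0.097, 0.7, 0.096]
contact_force: [-1.7, 0.7, 14.1]
width: 0.0
```

Run:
```python
from asc import *
st()
d=cap('scene','s22.png'); asc(d['img'],184,224,298,347,1)
```

```text
t23.85 pos [0.5346 0.0025 0.0549] tray [0.0115 0.0005] jaw 105.66 tool x [ 0.002 -0.001 -1.   ] q [-0.12  0.38  1.85 -0.    0.92 -1.97] w 0.0 F [-1.7  0.7 14.1]
     8    3    8    3    8    3    8    3    8    3    298
184 ....aaaaaaWWa#########################...........
185 ...aaaaaaaWWWa#######################............
186 ..aaaaaaaaaWWWa##################.a..............
187 ..aaaaaaaaaaaWWa################..aW.............
188 ...aaaaaaaaaaaWWWaaWWa#########...aW.............
189 ...aaaaaaaaaaaaWWWWWWa##.a..aa#...aaW............
190 ...aaaaaaaaaaaaaWWWWWa##.aa.aa#...aaW............
191 ....aaaaaaaaaaaaaWWWWa##aaa.aa#...aaaW...........
192 ....aaaaaaaaaaaaaaWWWa##aaaaaa#...aaa............
193 ....aaaaaaaaaaaaaaaWWa##aaa.aa#...aaaW...........
194 .....aaaaaaaaaaaaaaaaa##aaa.aa#a..aaaaW..........
195 .....aaaaaaaaWWWWaaaaa##aaa.aa#aaaaaaaW..........
196 .....aaaaaaaaaWWW.aaaa##aaa.aa#aaaaaaaaW.........
197 ....aaaaaaaaaaWWWWWWaa##aaa.aa.aaaaaaaa..........
198 aaaaaaaaaaaaaaWWWWWW.aa#aaa.aaaaaaaaaaaW.........
199 aaaaaaaaaaaaaaaWWWWWWWaaaaa.aaaaaaaaaaaaW........
200 aaaaaaaaaaaa
[... 579 characters left out ...]
11 aaaaaaaaaaaaaaaaaaaaaaWWWWWWWWWWWWaaaaaaaaaaaW...
212 .aaaaaaaaaaaaaaaaaaaaaaaWWWWWWWWWWaaaaaaaaaaaW...
213 .aaaaaaaaaaaaaaaaaaaaaaaaaWWWWWWWWaaaaaaaaaaaaW..
214 .aaaaaaaaaaaaaaaaaaaaaaaaaaaWWWWWWWaaaaaaaaaaaW..
215 .aaaaaaaaaaaaaaaaaaaaaaaaaaaaWWWWWWaaaaaaaaaaaaW.
216 ..aaaaaaaaaaaaaaaaaaaaaaaaaaaaaaWWWWaaaaaaaaaaa..
217 ..aaaaaaaaaaaaaaaaaaaaaaaaaaaaaaaaWWaaaaaaaaaaaa.
218 ..aaaaaaaaaaaaaaaaaaaaaaaWWaaaaaaaaaaaaaaaaaaaa..
219 ..aaaaaaaaaaaaaaaaaaaaaaaaaaaaaaaaaaaaaaaaaaaaa..
220 ...aWaaaaaaaaaaaaaaaaaaaaaaaaaaaaaaaaaaaaaaaaaa..
221 ...aWaaaaaaaaaaaaaaaaaaaaaaaaaaaaaaaaaaaaaaaaaa..
222 ...aaaaaaaaaaaaaaaaaaaaaaaaaaaaaaaaaaaa..........
223 ...aaaaaaaaaaaaaaaaaaaaaaaaaaaa..................
```

Run:
```python
from fit import *
from scipy.optimize import least_squares
d=ld('s22')
def res(p):
    P=faces(p[0],p[1],p[2],.010,0); q=proj(d,[P[0][5],P[0][4]])
    return np.r_[q[0]-[316.3,210.3],q[1]-[333.7,217.3]]
for t in(-40,-70):
    f=least_squares(res,[0,.05,np.radians(t)]); print(f.x.round(4),np.degrees(f.x[2]).round(1),f.fun.round(2))
P=faces(*f.x)
for p in P: print([(*w2t(q[:2]).round(4)[1:],q[2].round(4)) for q in p[4:]])
```

```text
[-0.0216  0.0432 -0.9877] -56.6 [-0.57 -0.41  0.6   0.45]
[-0.0216  0.0432 -0.9877] -56.6 [-0.57 -0.41  0.6   0.45]
[(np.float64(0.0128), np.float64(0.0408)), (np.float64(-0.0372), np.float64(0.0739)), (np.float64(0.0106), np.float64(0.0375)), (np.float64(-0.0394), np.float64(0.0705))]
[(np.float64(-0.0339), np.float64(0.0717)), (np.float64(-0.0372), np.float64(0.0739)), (np.float64(-0.0526), np.float64(0.0433)), (np.float64(-0.056), np.float64(0.0455))]
[(np.float64(0.0128), np.float64(0.0408)), (np.float64(0.0095), np.float64(0.043)), (np.float64(-0.0059), np.float64(0.0125)), (np.float64(-0.0092), np.float64(0.0147))]
```

Call:
{"method": "step_arm", "body": {
  "increments": [
    {"grip": 0, "delta_pos": [0, 0, 0.01], "twist": 0},
    {"grip": 0, "delta_pos": [0, 0, 0.03], "twist": 0},
    {"grip": 0, "delta_pos": [0, 0, 0.035], "twist": 0},
    {"grip": 0, "delta_pos": [0, 0, 0.035], "twist": 0},
    {"grip": 0, "delta_pos": [-0.04, 0, 0.02], "twist": 0},
    {"grip": 0, "delta_pos": [-0.04, 0, 0.01], "twist": 0},
    {"grip": 0, "delta_pos": [-0.04, 0, 0], "twist": 0},
    {"grip": 0, "delta_pos": [-0.03, 0, 0], "twist": 0},
    {"grip": 0, "delta_pos": [0, 0, 0], "twist": 0},
    {"grip": 0, "delta_pos": [0, 0, 0], "twist": 0}
  ]
}}

```text
clock: 24.73
position: [0.3848, 0.0033, 0.192]
ee_rot: [0.701, -0.097, 0.7, 0.096]
contact_force: [0.6, -0.8, 0.2]
width: -0.0
```

Run:
```python
from asc import *
st()
d=cap('scene','s23.png'); asc(d['img'],180,224,290,350,1)
t=cap('top','t23.png'); asc(t['img'],172,244,290,362,1)
for n,dd in(('scene',d),('top',t)):
    print(n,'C',proj(dd,[[*t2w(x,y),.05] for x in(-.07,.09) for y in(-.069,-.009)]).round(1).tolist(),'AB',proj(dd,[[*t2w(x,y),.046] for x in(-.07,.09) for y in(-.0755,.0435)]).round(1).tolist())
```

```text
t24.73 pos [0.3848 0.0033 0.192 ] tray [-0.1325  0.0418] jaw 105.64 tool x [ 0.001 -0.001 -1.   ] q [-0.17  0.01  1.93 -0.    1.2  -2.02] w -0.0 F [ 0.6 -0.8  0.2]
     0    5    0    5    0    5    0    5    0    5    0    5     290
180 ............................................................
181 ............................................................
182 ............................................................
183 ............................................................
184 ............................................................
185 ............................................................
186 ..................WW.WWWWW..................................
187 .........WWWWWWWWWWWWWWWWW................a.................
188 .......WWWWWWWWWWWWWWWWWWW................aW................
189 .......WWWWWWWWWWWWWWWWWWWW...............aaW...............
190 .......WWWWWWWWWWWWWWWWWWWWW..............aaW...............
191 .......WWWWWWWWWWWWWWWWWWWWW..............aaaW..............
192 .......aWWWWWWWWWWWWWWWWWWWW..............aaa...............
193 ....a..aWWWWWWWWW
[... 7199 characters left out ...]
aa.................................
239 ...aaaa.aaaaaaaaaaaaaaaaaaaaaaaaaaaaa...................................
240 ....aaaaaaaaaaaaaaaaaaaaaaaaaaaaaaaaa...................................
241 ....aaaaaaaaaaaaaaaaaaaaaaaaaaaaaaaaaaa.................................
242 ....aaaaaa.a...aaaaaaaaaaaaaaaaaaaaaaaaaaaa.............................
243 .....aaaa..a..a.....aaaaaaaa.aaaaaaaaaaaaaaaaaaa........................
scene C [[295.4, 186.8], [315.3, 184.6], [303.9, 218.7], [326.3, 216.0]] AB [[293.3, 188.1], [332.4, 183.9], [301.5, 220.2], [345.5, 214.8]]
top C [[356.1, 230.0], [334.8, 236.3], [338.9, 174.4], [318.0, 180.6]] AB [[358.3, 229.4], [316.2, 242.0], [341.1, 174.0], [299.8, 186.2]]
```

Call:
{"method": "step_arm", "body": {
  "increments": [
    {"grip": 0, "delta_pos": [0.0313, -0.0061, 0.012], "twist": 0},
    {"grip": 0, "delta_pos": [0.0313, -0.0061, 0.012], "twist": 0},
    {"grip": 0, "delta_pos": [0.0313, -0.0061, 0.012], "twist": 0},
    {"grip": 0, "delta_pos": [0.0313, -0.0061, 0.012], "twist": 0},
    {"grip": 0, "delta_pos": [0.0313, -0.0061, 0.01], "twist": 0},
    {"grip": 0, "delta_pos": [0, 0, 0], "twist": 0},
    {"grip": 0, "delta_pos": [0, 0, 0], "twist": 0},
    {"grip": 0, "delta_pos": [0, 0, 0], "twist": 0}
  ]
}}

```text
clock: 25.5
position: [0.5428, -0.0269, 0.2485]
ee_rot: [0.7, -0.096, 0.701, 0.097]
contact_force: [0.1, 0.6, -0.4]
width: -0.0003
```

Run:
```python
from asc import *
s,M,h=st()
w=wpose(cap('wrist','w24.png'),s); np.savez('pics/w24s.npz',**w)
g=cv2.cvtColor(w['img'],cv2.COLOR_RGB2GRAY).astype(int)
f=lambda x,y,z:proj(w,[[*t2w(x,y),z]])[0].round(1).tolist()
print('C pred',[f(x,y,.05) for x in(-.07,.09) for y in(-.069,-.009)],'A/B',[f(x,y,.046) for x in(-.07,.09) for y in(-.0755,-.0155,.0435)])
W=(w['img'].min(2)>165).astype(np.uint8)*255
n,l,stt,_=cv2.connectedComponentsWithStats(W); 
for i in range(1,n):
    if stt[i,4]>800:
        c=cv2.findContours((l==i).astype(np.uint8),cv2.RETR_EXTERNAL,cv2.CHAIN_APPROX_NONE)[0][0]
        print(stt[i],cv2.approxPolyDP(c,6,True).reshape(-1,2).tolist())
asc(w['img'][::3,::3],30,100,60,150,1)
```

```text
t25.50 pos [ 0.5428 -0.0269  0.2485] tray [ 0.0115 -0.03  ] jaw 105.66 tool x [-0.003  0.    -1.   ] q [-0.18  0.22  1.54 -0.    1.38 -2.02] w -0.0003 F [ 0.1  0.6 -0.4]
C pred [[287.8, 108.0], [339.7, 107.9], [292.3, 234.6], [337.4, 234.6]] A/B [[282.7, 108.0], [333.9, 108.0], [384.3, 107.9], [287.8, 233.4], [332.4, 233.3], [376.3, 233.2]]
[  46   45   93   84 5393] [[59, 51], [48, 66], [48, 95], [89, 119], [128, 128], [138, 102], [120, 62], [88, 45]]
[ 289  107   73  129 6763] [[289, 108], [293, 233], [333, 235], [338, 225], [361, 225], [341, 218], [345, 111]]
     0    5    0    5    0    5    0    5    0    5    0    5    0    5    0    5    0    5     60
30 ..........................................................................................
31 ..........................................................................................
32 ..........................................................................................
33 ..........................................................................................
34 .....................................................
[... 5447 characters left out ...]
.aaa.....a................................
93 .............................................a...a........................................
94 ....................................a#...#...........#....................................
95 .............................................#.####.#.....#...............................
96 .....................................#########..###########......a.##.#...................
97 ..................................#############..############....###.######...............
98 ...........................##.#################.############################..............
99 .........................####.################################################............
```

Run:
```python
from h import *
w=ld('w24s'); g=cv2.cvtColor(w['img'],cv2.COLOR_RGB2GRAY).astype(int)
print('C col310 far',g[100:116,310].tolist(),'near',g[226:244,310].tolist())
print('B trough col365 far',g[100:120,365].tolist())
for c in(380,382,384): print('B fl',c,g[102:120,c].tolist())
for c in(282,284,286): print('A fl',c,g[102:120,c].tolist())
for c in(286,288): print('A near',c,g[224:242,c].tolist())
print('B near 376',g[224:242,376].tolist(), g[224:242,375].tolist())
for r in(120,150,180,210): print(r,'L',g[r,278:300].tolist(),'R',g[r,328:352].tolist())
```

```text
C col310 far [175, 156, 152, 152, 152, 153, 164, 197, 220, 224, 225, 225, 225, 225, 225, 225] near [222, 222, 221, 220, 221, 221, 220, 218, 210, 192, 186, 187, 186, 186, 175, 143, 121, 116]
B trough col365 far [202, 202, 202, 203, 204, 202, 200, 190, 157, 142, 148, 156, 158, 159, 158, 158, 158, 158, 158, 157]
B fl 380 [203, 204, 202, 202, 204, 203, 203, 199, 185, 163, 159, 166, 170, 170, 169, 173, 183, 184]
B fl 382 [202, 202, 203, 202, 201, 201, 202, 204, 211, 219, 222, 223, 223, 224, 223, 224, 225, 224]
B fl 384 [199, 199, 197, 198, 198, 200, 199, 201, 206, 214, 214, 213, 213, 213, 212, 212, 210, 208]
A fl 282 [138, 123, 122, 123, 123, 124, 125, 129, 146, 181, 198, 199, 195, 195, 196, 200, 199, 195]
A fl 284 [116, 114, 114, 113, 112, 112, 113, 115, 133, 175, 200, 199, 177, 171, 184, 213, 220, 220]
A fl 286 [138, 138, 138, 138, 136, 137, 139, 138, 136, 129, 126, 125, 126, 123, 127, 138, 140, 140]
A near 286 [184, 185, 184, 183, 183, 190, 200, 202, 202, 204, 204, 202, 196, 191, 191, 192, 192, 193]
A near 288 [178, 210, 216, 213, 200, 194, 190, 188, 213, 218, 218, 214, 198, 189, 188, 
[... 467 characters left out ...]
3, 132, 148, 187, 215, 214, 186, 140, 133, 171, 210, 221, 222, 224, 222, 222, 222, 223, 224, 223] R [221, 220, 221, 222, 222, 224, 224, 224, 224, 223, 223, 222, 222, 222, 222, 219, 205, 176, 161, 161, 162, 159, 158, 158]
180 L [133, 132, 132, 133, 133, 146, 182, 216, 218, 195, 144, 133, 172, 210, 220, 223, 223, 224, 223, 223, 224, 223] R [219, 220, 220, 221, 221, 221, 222, 223, 221, 221, 220, 220, 219, 219, 214, 191, 164, 157, 158, 158, 159, 158, 156, 154]
210 L [130, 132, 131, 131, 130, 132, 140, 173, 208, 213, 185, 140, 129, 169, 209, 220, 222, 223, 224, 223, 222, 222] R [220, 219, 220, 220, 220, 220, 221, 220, 220, 218, 218, 217, 215, 204, 178, 165, 156, 155, 157, 154, 154, 155, 151, 150]
```

Run:
```python
from h import *
w=ld('w24s'); f=lambda u,v,z:(w2t(unproj(w,[(u,v)],z)[0])*1000).round(1)
print('C far',f(310,106.7,.05),'near',f(310,234.6,.05)); print('A far',f(283,110.6,.046),'near',f(288,235.8,.046)); print('B far',f(383,110,.046),'near',f(375.5,235.8,.046))
for r,c in((120,288.1),(150,289.1),(180,290.1),(210,291.1)): print('C L',f(c,r,.05))
for r,a,b in((120,281.7,285.7),(210,285.3,288.5)): print('A fl',f(a,r,.046),f(b,r,.046))
```

```text
C far [-71.4 -43.4] near [ 90.  -45.5]
A far [-67.1 -75.2] near [ 93.6 -75.3]
B far [-67.7  42.1] near [93.8 42.6]
C L [-56.6 -69.2]
C L [-21.8 -69.3]
C L [ 15.5 -69.4]
C L [ 55.2 -69.4]
A fl [-56.5 -77.2] [-56.5 -72.5]
A fl [ 56.7 -77.5] [ 56.7 -73.3]
```

Call:
{"method": "step_arm", "body": {
  "increments": [
    {"grip": 0, "delta_pos": [0.0024, -0.0087, -0.03], "twist": 0},
    {"grip": 0, "delta_pos": [0, 0, -0.038], "twist": 0},
    {"grip": 0, "delta_pos": [0, 0, -0.038], "twist": 0},
    {"grip": 0, "delta_pos": [0, 0, -0.038], "twist": 0},
    {"grip": 0, "delta_pos": [0, 0, -0.03], "twist": 0},
    {"grip": 0, "delta_pos": [0, 0, -0.016], "twist": 0},
    {"grip": 0, "delta_pos": [0, 0, -0.003], "twist": 0},
    {"grip": 0, "delta_pos": [0, 0, 0], "twist": 0},
    {"grip": 0, "delta_pos": [0, 0, 0], "twist": 0}
  ]
}}

```text
clock: 26.3
position: [0.5455, -0.0356, 0.0578]
ee_rot: [0.701, -0.097, 0.7, 0.096]
contact_force: [0.6, 0.3, 0.7]
width: -0.0002
```

Call:
{"method": "step_arm", "body": {
  "increments": [
    {"grip": 0, "delta_pos": [0, 0, -0.003], "twist": 0},
    {"grip": 0, "delta_pos": [0, 0, 0], "twist": 0}
  ]
}}

```text
clock: 26.47
position: [0.5458, -0.0356, 0.055]
ee_rot: [0.701, -0.097, 0.7, 0.096]
contact_force: [0.0, -0.6, -0.2]
width: 0.0003
```

Call:
{"method": "step_arm", "body": {
  "increments": [
    {"grip": 0, "delta_pos": [0, 0, -0.003], "twist": 0},
    {"grip": 0, "delta_pos": [0, 0, 0], "twist": 0},
    {"grip": 0, "delta_pos": [0, 0, 0], "twist": 0}
  ]
}}

```text
clock: 26.72
position: [0.5451, -0.0355, 0.051]
ee_rot: [0.701, -0.096, 0.7, 0.096]
contact_force: [-0.1, -0.7, 0.3]
width: 0.0002
```

Call:
{"method": "step_arm", "body": {
  "increments": [
    {"grip": 0, "delta_pos": [0, 0, -0.002], "twist": 0},
    {"grip": 0, "delta_pos": [0, 0, 0], "twist": 0},
    {"grip": 0, "delta_pos": [0, 0, 0], "twist": 0}
  ]
}}

```text
clock: 26.97
position: [0.5454, -0.0356, 0.05]
ee_rot: [0.701, -0.096, 0.7, 0.096]
contact_force: [-2.1, 0.1, 9.1]
width: -0.0001
```

Call:
{"method": "step_arm", "body": {
  "increments": [
    {"grip": 0, "delta_pos": [0, 0, -0.002], "twist": 0},
    {"grip": 0, "delta_pos": [0, 0, 0], "twist": 0},
    {"grip": 0, "delta_pos": [0, 0, 0], "twist": 0}
  ]
}}

```text
clock: 27.22
position: [0.5455, -0.0356, 0.05]
ee_rot: [0.701, -0.097, 0.7, 0.096]
contact_force: [-5.0, 0.7, 22.5]
width: -0.0002
```

Call:
{"method": "step_arm", "body": {
  "increments": [
    {"grip": 0, "delta_pos": [0.0015, 0.0004, 0], "twist": 0},
    {"grip": 0, "delta_pos": [0.0015, 0.0004, 0], "twist": 0},
    {"grip": 0, "delta_pos": [0.0019, 0.0005, 0], "twist": 0},
    {"grip": 0, "delta_pos": [0, 0, 0], "twist": 0},
    {"grip": 0, "delta_pos": [0, 0, 0], "twist": 0}
  ]
}}

```text
clock: 27.63
position: [0.5455, -0.0355, 0.0499]
ee_rot: [0.698, -0.098, 0.703, 0.096]
contact_force: [-13.3, -4.5, 29.3]
width: 0.0003
```

Call:
{"method": "step_arm", "body": {
  "increments": [
    {"grip": 0, "delta_pos": [0, 0, 0.008], "twist": 0},
    {"grip": 0, "delta_pos": [0, 0, 0.03], "twist": 0},
    {"grip": 0, "delta_pos": [0, 0, 0.038], "twist": 0},
    {"grip": 0, "delta_pos": [0, 0, 0.038], "twist": 0},
    {"grip": 0, "delta_pos": [0, 0, 0.038], "twist": 0},
    {"grip": 0, "delta_pos": [0, 0, 0.038], "twist": 0},
    {"grip": 0, "delta_pos": [0, 0, 0.01], "twist": 0},
    {"grip": 0, "delta_pos": [0, 0, 0], "twist": 0},
    {"grip": 0, "delta_pos": [0, 0, 0], "twist": 0},
    {"grip": 0, "delta_pos": [0, 0, 0], "twist": 0}
  ]
}}

```text
clock: 28.47
position: [0.5487, -0.034, 0.2446]
ee_rot: [0.699, -0.096, 0.702, 0.097]
contact_force: [-0.8, 0.2, -1.1]
width: 0.0001
```

Run:
```python
from h import *
s,M,h=st(); w=wpose(cap('wrist','w25.png'),s); g=cv2.cvtColor(w['img'],cv2.COLOR_RGB2GRAY).astype(int)
f=lambda u,v,z:(w2t(unproj(w,[(u,v)],z)[0])*1000).round(1)
q=lambda x,y,z:proj(w,[[*t2w(x,y),z]])[0]
def edge(p,v): 
    c=int(round(p[0])); r=int(round(p[1])); pr=g[r-9:r+10,c]; d=np.abs(np.diff(pr)); return r-9,pr.tolist()
print('C far',q(-.07,-.05,.05).round(1),edge(q(-.07,-.05,.05),0)); print('C near',q(.09,-.05,.05).round(1),edge(q(.09,-.05,.05),0))
print('B fl far',q(-.07,.042,.046).round(1),edge(q(-.07,.042,.046),0),'near',q(.09,.0425,.046).round(1),edge(q(.09,.0425,.046),0))
print('A fl far',q(-.07,-.075,.046).round(1),edge(q(-.07,-.075,.046),0))
for x in(-.05,.07):
    p=q(x,-.07,.05); r=int(p[1]); c=int(p[0]); print('L',r,c-8,g[r,c-8:c+8].tolist())
t=cap('top','t25.png'); a=ld('top0')['img'].astype(int); 
df=np.abs(a-t['img'].astype(int)).max(2)>45; 
for n,(c,r) in dict(drum=(427,215),jar=(474,157),tin=(178,160),mallet=(322,120)).items(): print(n,df[r-22:r+22,c-22:c+22].mean().round(3))
```

```text
t28.47 pos [ 0.5487 -0.034   0.2446] tray [ 0.0152 -0.0384] jaw 105.66 tool x [-0.004  0.001 -1.   ] q [-0.19  0.23  1.53  0.    1.38 -2.03] w 0.0001 F [-0.8  0.2 -1.1]
C far [311.3 104.7] (96, [194, 164, 146, 143, 142, 142, 144, 163, 204, 221, 225, 225, 224, 224, 224, 224, 224, 224, 224])
C near [312.7 233.4] (224, [220, 220, 220, 220, 220, 220, 219, 220, 216, 204, 191, 186, 184, 183, 183, 184, 174, 136, 111])
B fl far [391.1 104.7] (96, [199, 200, 199, 198, 198, 198, 199, 200, 199, 199, 203, 214, 223, 223, 222, 222, 222, 222, 221]) near [382.5 232.1] (223, [209, 207, 201, 197, 195, 191, 189, 192, 198, 203, 202, 194, 186, 184, 184, 185, 185, 185, 185])
A fl far [289.7 104.8] (96, [154, 148, 128, 116, 114, 112, 116, 113, 115, 114, 117, 152, 202, 205, 202, 201, 196, 192, 215])
L 122 286 [130, 137, 163, 197, 203, 179, 152, 128, 144, 190, 218, 221, 222, 223, 222, 221]
L 219 289 [133, 135, 160, 194, 208, 191, 157, 134, 163, 201, 217, 221, 223, 222, 223, 221]
drum 0.07
jar 0.0
tin 0.0
mallet 0.371
```

Run:
```python
from h import *
a=ld('scene0')['img'].astype(int); b=cap('scene','s25.png')['img'].astype(int); df=np.abs(a-b).max(2)>45
for n,(r0,r1,c0,c1) in dict(mallet=(236,328,280,355),drum=(170,215,210,250),jar=(203,248,140,180),tin=(195,268,460,510)).items(): print(n,df[r0:r1,c0:c1].mean().round(3))
if df[236:328,280:355].mean()<.05: manip.sign_off(); print('handed in'); st()
```

```text
mallet 0.0
drum 0.056
jar 0.058
tin 0.0
the job is handed in; nothing more can be done
handed in
the job is handed in; nothing more can be done
```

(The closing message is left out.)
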